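# Prop open the service lid of a bench power unit

### The job

Lift the hinged lid of the low power unit by its handle, swing the prop rod at its side down and set the rod's bent foot fully home in the hole of the steel strip on the side of the case, so that the lid stands open on its prop. Work gently: feel for the hole instead of forcing the rod against the strip, never let the lid slam, and leave the other things on the bench where they are.

Things in the scene. Friction and masses are not known exactly. Their poses are not given: they have to be found in the camera images.
- case: Beige sheet-metal case of a power unit, fixed to the bench, open-topped under its lid: 200 mm deep (its x) x 220 wide (its y) x 100 high, walls 4 mm. Origin: centre of the underside; z up. Its front faces its own -x; the lid's hinge line runs along y at x = +100, z = 100.5 mm. The prop rod and the steel hole strip are outside its -y side.
- hole_nominal (a point): Drawn place of the hole's mouth: case x = -65, y = -152, z = 75 mm. The strip (steel block 80 x 36 mm, 30 high, level top face at z = 75) has one square blind hole, 11 x 11 mm, 18 deep, 1.5 mm chamfer. The strip is screwed on through slots: the real hole is up to 12 mm before or behind this point along case x (y and z exact), by an amount not measured. It does not give when touched.
- lid (a joint): Lid angle, rad: 0 shut (level), grows as the front edge lifts, stops at 1.75. The lid is a plate reaching 205 mm from the hinge line, 224 wide, 6 thick, about 0.3 kg. Its stiff hinge (0.30 N m of friction) holds it by itself above about 0.95 rad; from below about 0.6 it falls shut. Standing on the prop it reads about 0.93 to 1.17.
- handle (a point): Middle of the lid's handle: round steel bar 10 mm thick, 90 mm long, parallel to the hinge, held 35 mm in front of the lid's front edge in the plane of the lid by a post at each end (30 mm clear gap behind the bar). In the lid's frame it is 240 mm from the hinge line towards the front and 4 mm above it.
- prop (a joint): Rod angle about its pivot on the lid, rad: 0 stowed alongside the lid, parallel to it, free end to the front; grows as the free end swings down away from the lid; stops at 2.1. So the rod rises (lid - prop) above level towards the case's front. A stiff pivot (0.10 N m) holds it where it is left. Seated it reads about 1.5 to 1.8.
- prop_pivot (a point): Pivot of the rod, axis parallel to the hinge; in the lid's frame 90 mm from the hinge line towards the front and 4 mm above it. The rod moves in the plane y = -152 mm of the case, 40 mm outside the lid's side edge.
- rod_grip (a point): Point on the axis of the rod's straight part, 125 mm from the pivot and 24 mm before the bend: a good place to pinch it, fingers closing along the case's y. The rod is round steel, 10 mm thick, straight for 149 mm from the pivot to the bend.
- foot (a point): The very end of the rod's foot: a round-ended pin 8 mm thick reaching 40 mm from the bend to its end, turned 56 degrees further down than the straight part, so that it points straight down when seated. Fully home its end is 18 mm below the strip's top face, on the bottom of the hole.
- screwdriver: Bystander: screwdriver lying on the bench before the case, about 200 mm long.
- screw_tray: Bystander: shallow aluminium screw tray, 70 x 90 x 18 mm, on the bench near the front corner on the rod's side.
- standoff_jar: Bystander: jar 56 mm wide, 70 mm high, behind the case.
- pocket_meter: Bystander: dark pocket multimeter lying flat, 150 x 75 x 32 mm.
- spool: Bystander: grey spool, 64 mm wide, 50 mm high.
- wrench: Bystander: steel wrench lying on the bench.
- water_bottle: Bystander: clear bottle, 64 mm wide, 190 mm high.

How it is judged (in metres and radians):
On the way:
1. the lid is lifted (more than 0.85 rad) (value of joint lid above 0.85 rad), for 0.2 s.
At the end, for the whole second after the job is handed in: The rod's foot is in the hole of the strip, its end at least 11 mm below the strip's top face and within 22 mm of the drawn hole along the case, with the lid at rest, standing open at 0.88 to 1.25 rad (z of foot in the frame of case below 0.064 m and x of foot in the frame of case between -0.087 and -0.043 m and value of joint lid between 0.88 and 1.25 rad and velocity of joint lid between -0.1 and 0.1 rad/s); the robot touches nothing.
It fails at once if the prop rod is forced against the strip or case (more than 20 N) (contact force between prop and case above 20 N).
It fails at once if the lid slams (falls faster than 2.5 rad/s) (velocity of joint lid below -2.5 rad/s).
It fails at once if a bystander is moved more than 30 mm (distance of any of screwdriver, screw_tray, standoff_jar, pocket_meter, spool, wrench, water_bottle from where it was at the start of the episode above 0.03 m).
It also fails if it takes over 72 s, if anything falls off the work surface, if the arm or the gripper's body presses on something with over 40 N, if the wrist force passes 120 N, or if a joint passes its speed limit or range.

### The arm

A 6-joint arm with a two-finger parallel gripper is mounted at the origin on the work surface. World frame = base frame: x ahead of the robot, y to its left, z up, the work surface at z = 0. Lengths are in mm, angles in rad, forces in N, time in s.
With the tool pointing down it reaches from about 325 to 900 mm from the base axis. Payload 6.1 kg.
Tool frame: the origin (TCP) lies at the very end of the fingers, on their centre line; the grasp point (between the pads) lies 19 mm behind it; z points along the fingers, y is the direction in which the jaws open and shut (so a half turn about z gives the same grasp; the last joint's range is limited). The gripper opens to 87 mm and grips with 3 to 60 N. Pads are 19 mm wide; open, the fingers measure 117 mm over their backs; the gripper's body (75 mm by 190 mm) begins 51 mm behind the grasp point.
Start: joints at [-1.37, 0.22, 1.526, -0, 1.395, -0.126], TCP at [200.626, -591.916, 222.538] pointing down, gripper open.
Joint ranges: [-2.98, 2.98], [-0.91, 2.08], [0.09, 2.57], [-1.24, 4.39], [0.2, 2.65], [-2.68, 2.68]. Speed limits (rad/s): [2.57, 2.57, 3.01, 3.14, 3.14, 3.14].

### API

Orientations are given as a 3x3 rotation matrix whose columns are the frame's x, y, z axes.
In Python, from cell import env, camera, workorder gives the robot as it stands.
- The arm moves only by the shell command python3 -m creep 'ROWS'. ROWS is a JSON object of lists of equal length, an entry for each row: "gripper": the gripper command: -1 is shut, 1 is fully open, values between are in proportion; "dp": the shift along the tool's x, y, z in units of 30 mm (1.0 is 30 mm), a list of three; "yaw": the turn about the tool's z in units of 6 degrees (1.0 is 6 degrees). In form: {"gripper": [gripper, ...], "dp": [[tx, ty, tz], ...], "yaw": [yaw, ...]}. A call has 1 to 12 rows; each row shifts and turns the commanded pose from where the row before left it, along the tool's axes as they then stand; what a row does not reach is not made up. A row lasts 1/12 s, in which the tool goes at most 41.7 mm and 7.16 degrees, less where a joint would pass 70% of its speed; a pose out of reach is approached as far as the arm can. A call with a number of a shift or a turn outside -1 to 1 is refused whole. A call with a gripper value outside its range is refused whole. The fingers move at their own pace and stop on an object; the grip force is fixed at half the most. Time passes only in rows, so rows that do not move let the fingers close. It gives the time, the measured TCP pose, the force and the opening at its end, in the units of the state.
- env.get_state(): the state, without advancing time (a new reading comes with each control period).
- camera(name): name is "side" or "top" or "wrist"; returns a dict with "img" (384x512x3 uint8, blue, green, red), "range_z" (384x512 float32, mm along the optical axis (not along the pixel's ray), 0 where there is no reading), "fovy" (degrees; the focal length in pixels is half the picture's height over the tangent of half this angle, whatever the lens; pixels are square), "cx", "cy" (the principal point, pixels), "dist_coeffs" ([k1, k2, p1, p2, k3] as OpenCV has them; the pictures are not rectified), "cam_to_world" (4x4, takes a point from camera to world coordinates); the wrist camera has in their place "hand_eye" (4x4, takes a point from camera to tool coordinates, whose origin is the TCP and whose axes are the flange's). Camera axes: x right, y down, z forward; pixel columns grow to the right and rows downward; lengths in mm; the calibration is good to about 2 mm. A picture is of the moment at which its call begins: read the wrist's pose just before it.
- workorder.close_job(): hands the job in, once; it reports no verdict.
The state is a dict: "time": time; "q": joint angles; "qd": joint speeds; "joint_torque": joint torques, N m; "ee_pos": TCP position; "ee_rot": TCP orientation; "contact_force": force on the tool from outside, world axes, zero at the start; "moment": the same for the moment, N m; "opening": finger opening in mm.
Only numpy, scipy, OpenCV 4.12 (cv2) and the standard library are available. Lean on these libraries where they do the work, as an engineer would, in place of code of your own. Each camera call takes 0.05 s, during which the arm holds its last target.

## Working session

There is one attempt and no reset: what is moved stays moved. The work goes in short steps, Python scripts to look and compute and a shell command to move; the robot and the scene stay as the last step left them, time stands still between calls to the robot, and variables do not carry over. Pictures are saved under pics/ and viewed, and the job is handed in when it is done.

```bash
ls; mkdir -p pics
python3 - <<'E'
from cell import env,camera
import cv2
s=env.get_state()
for k,v in s.items(): print(k,v)
for n in ["side","top","wrist"]:
    c=camera(n); cv2.imwrite(f"pics/{n}0.png",c["img"])
    print(n,c["fovy"],c["cx"],c["cy"],c["dist_coeffs"],c.get("cam_to_world",c.get("hand_eye")))
E
```

```text
pics
time 0.0
q [-1.37007475e+00  2.21215169e-01  1.52761542e+00 -2.78582503e-05
  1.39467980e+00 -1.26092511e-01]
qd [-0.00057855  0.00081955  0.00121736 -0.00040206 -0.00040973  0.00113831]
joint_torque [ 1.33074664e-04 -4.94619548e+01 -3.87373888e+01  6.99248468e-02
  5.74596750e-02 -1.71361489e-04]
ee_pos [ 200.50997646 -591.31215101  221.44175613]
ee_rot [[ 9.47068382e-01  3.21031637e-01 -4.09227180e-04]
 [ 3.21031826e-01 -9.47066553e-01  1.87376066e-03]
 [ 2.13971078e-04 -1.90595443e-03 -9.99998161e-01]]
contact_force [-0.47950242  0.70955142  0.11081744]
moment [-0.03434206  0.00159826  0.05464205]
opening 87.58578268656942
side 54.41979505533411 252.59701600600488 193.53044301387806 [-0.05465339  0.          0.          0.          0.        ] [[-9.84663579e-01 -1.27943878e-01  1.18608600e-01  4.57790973e+02]
 [-1.74358234e-01  7.45323018e-01 -6.43500432e-01  6.14066397e+02]
 [-6.06977867e-03 -6.54311824e-01 -7.56200499e-01  8.26449413e+02]
 [ 0.00000000e+00  0.00000000e+00  0.00000000e+00  1.00000000e+00]]
top 43.83196419688 254.42989976321945 193.95977736835485 [-0.1517151  0.         0.         0.         0.       ] [[ 1.53591769e-02 -9.89995779e-01  1.40258522e-01  3.77604314e+02]
 [-9.99623967e-01 -1.83902662e-02 -2.03401875e-02 -2.65892413e+01]
 [ 2.27160914e-02 -1.39893371e-01 -9.89905967e-01  1.48682777e+03]
 [ 0.00000000e+00  0.00000000e+00  0.00000000e+00  1.00000000e+00]]
wrist 64.20229854131266 255.87278526913485 190.27516255312818 [-0.0346246  0.         0.         0.         0.       ] [[ 3.64650648e-04 -9.65487879e-01 -2.60447734e-01  7.00305316e+01]
 [ 9.99999653e-01  5.47175589e-04 -6.28306016e-04 -1.21735655e+00]
 [ 7.49132485e-04 -2.60447414e-01  9.65487744e-01 -1.62483179e+02]
 [ 0.00000000e+00  0.00000000e+00  0.00000000e+00  1.00000000e+00]]
```

View pics/side0.png

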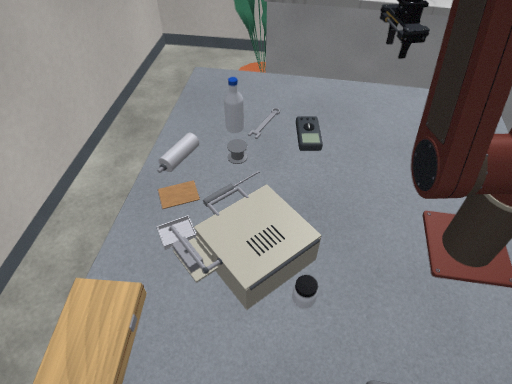

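View pics/top0.png

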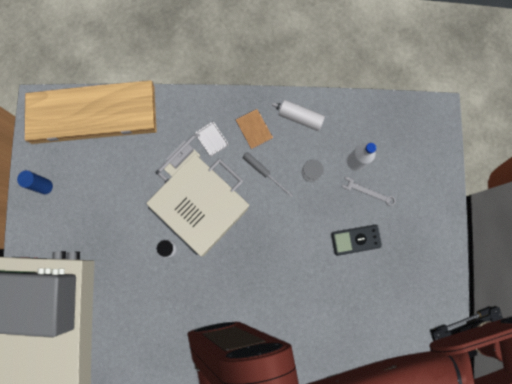

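View pics/wrist0.png

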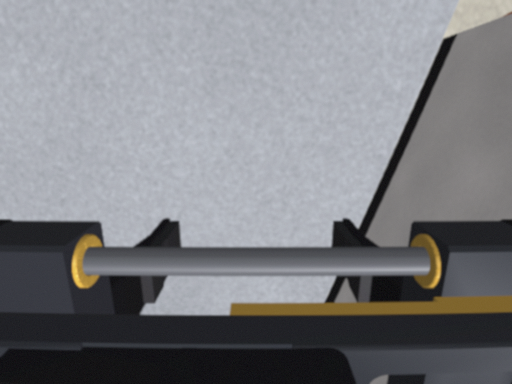

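```bash
cat > h.py <<'E'
import numpy as np,cv2,pickle
from cell import env,camera
def K(c):
    f=c["img"].shape[0]/2/np.tan(np.radians(c["fovy"])/2)
    return np.array([[f,0,c["cx"]],[0,f,c["cy"]],[0,0,1]])
def grab(n):
    s=env.get_state(); c=camera(n)
    if "hand_eye" in c:
        T=np.eye(4);T[:3,:3]=s["ee_rot"];T[:3,3]=s["ee_pos"]; c["cam_to_world"]=T@np.array(c["hand_eye"])
    pickle.dump(c,open(f"{n}.pkl","wb")); return c
def load(n): return pickle.load(open(f"{n}.pkl","rb"))
def ray(c,uv):
    p=cv2.undistortPoints(np.array(uv,float).reshape(-1,1,2),K(c),np.array(c["dist_coeffs"])).reshape(-1,2)
    return np.c_[p,np.ones(len(p))]
def world(c,uv,z=None):
    r=ray(c,uv);T=np.array(c["cam_to_world"])
    if z is None:
        d=np.array([c["range_z"][int(round(v)),int(round(u))] for u,v in uv]);return (r*d[:,None])@T[:3,:3].T+T[:3,3]
    w=r@T[:3,:3].T; k=(z-T[2,3])/w[:,2]; return w*k[:,None]+T[:3,3]
def proj(c,P):
    T=np.linalg.inv(np.array(c["cam_to_world"]));R=T[:3,:3]
    return cv2.projectPoints(np.array(P,float).reshape(-1,1,3),cv2.Rodrigues(R)[0],T[:3,3],K(c),np.array(c["dist_coeffs"]))[0].reshape(-1,2)
def crop(c,name,x0,y0,x1,y1,k):
    im=cv2.resize(c["img"][y0:y1,x0:x1],None,fx=k,fy=k,interpolation=cv2.INTER_CUBIC);cv2.imwrite("pics/"+name,im)
E
python3 - <<'E'
from h import *
c=grab("top");crop(c,"top1.png",140,110,260,260,4)
c=grab("side");crop(c,"side1.png",150,160,330,310,4)
E
```

```text
(no output)
```

View pics/top1.png

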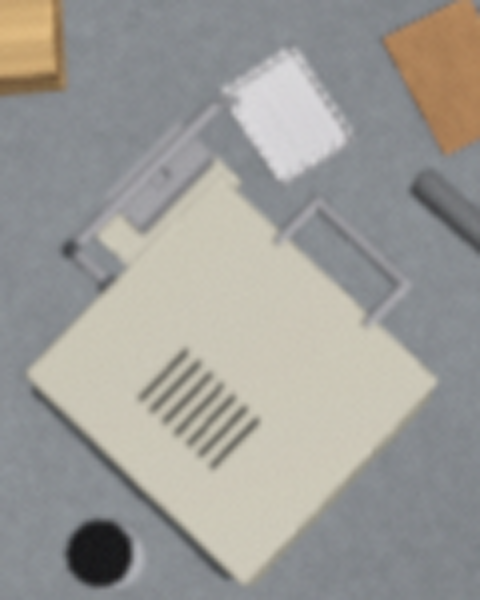

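View pics/side1.png

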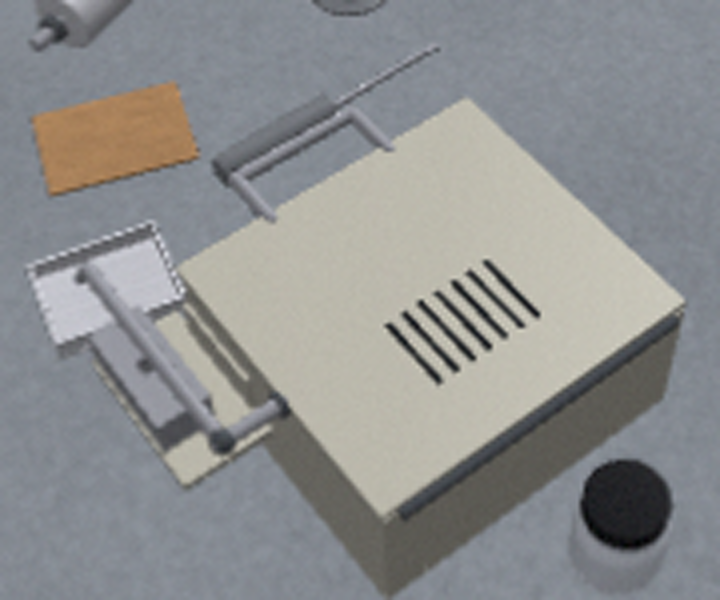

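```bash
cat >> h.py <<'E'
def CT(p):
    x,y,a=p;R=np.array([[np.cos(a),-np.sin(a),0],[np.sin(a),np.cos(a),0],[0,0,1]]);return R,np.array([x,y,0])
def c2w(p,P): R,t=CT(p);return np.array(P)@R.T+t
def w2c(p,P): R,t=CT(p);return (np.array(P)-t)@R
E
python3 - <<'E'
from h import *
from scipy.optimize import least_squares
t=load("top");s=load("side")
f=lambda a,x0,y0,k:np.array(a)/k+[x0,y0]-0.5+0.5/k
tp=f([(437,380),(245,583),(28,373),(318,201),(407,284)],140,110,4)
sp=f([(183,263),(468,98),(683,302),(388,515)],150,160,4)
Z=104.5
tc=[(-105,112,Z),(100,112,Z),(100,-112,Z),(-140,-45,Z),(-140,45,Z)]
sc=[(-105,-112,Z),(-105,112,Z),(100,112,Z),(100,-112,Z)]
fun=lambda p:np.r_[(proj(t,c2w(p,tc))-tp).ravel(),(proj(s,c2w(p,sc))-sp).ravel()]
r=least_squares(fun,[550,150,2.3]);print(r.x,r.fun.reshape(-1,2).round(1))
ft=lambda p:(proj(t,c2w(p,tc))-tp).ravel(); print(least_squares(ft,r.x).x)
fs=lambda p:(proj(s,c2w(p,sc))-sp).ravel(); print(least_squares(fs,r.x).x)
p=r.x; np.save("case.npy",p)
h1=f([(166,173)],140,110,4);h2=f([(146,366)],150,160,4)
print("hole",w2c(p,world(t,h1,75)),w2c(p,world(s,h2,75)))
print("handle",c2w(p,[(-140,0,104.5)]),"grip",c2w(p,[(-115,-152,104.5)]),"strip",c2w(p,[(-65,-152,75)]), "hinge", c2w(p,[(100,0,100)]))
E
```

```text
[538.67609757 111.96621134   2.40324498] [[ 0.8  0.3]
 [-0.   0.9]
 [-0.7  0.4]
 [-0.   0.2]
 [-0.2  0.1]
 [-1.7  0.6]
 [ 0.  -0.9]
 [ 1.5 -0.8]
 [-1.3  0.1]]
[539.95206184 111.94506852   2.40117478]
[537.71844202 112.09182557   2.40268672]
hole [[ -80.72993456 -149.77507291   75.        ]] [[ -74.04074432 -156.51062739   75.        ]]
handle [[642.21753506  17.73685964 104.5       ]] grip [[726.03414592 146.97994744 104.5       ]] strip [[689.0550611  180.63328733  75.        ]] hinge [[464.71792793 179.27289112 100.        ]]
```

```bash
cat >> h.py <<'E'
def plan(target,yawdeg=None):
    s=env.get_state();R=np.array(s["ee_rot"]);d=(np.array(target)-s["ee_pos"])@R/30
    a=np.degrees(np.arctan2(R[1,1],R[0,1]))
    print("t",round(s["time"],2),"tcp",np.round(s["ee_pos"],1),"yawdeg",a.round(2),"F",np.round(s["contact_force"],2),"open",round(s["opening"],1))
    print("units",d.round(3), "dyaw units", None if yawdeg is None else round((-((yawdeg-a+180)%360-180))/6,3))
E
python3 -m creep '{"gripper":[1,1,1,1,1],"dp":[[0,0,-0.5],[0,0,-0.5],[0,0,-0.5],[0,0,-0.5],[0,0,0]],"yaw":[-1,-1,-1,-0.92,-0.92]}'
python3 - <<'E'
from h import *
p=np.load("case.npy");plan([642.2,17.7,230],np.degrees(p[2])-180)
t=load("top");print(world(t,[(368,149)]),proj(t,c2w(p,[(-77,-152,75)])))
E
```

```text
time: 0.67
ee_pos: [201.0, -593.4, 286.5]
ee_rot: [[0.669, 0.744, 0.001], [0.744, -0.669, -0.005], [-0.003, 0.004, -1.0]]
contact_force: [0.8, 0.0, 0.8]
opening: 86.8
t 0.67 tcp [ 201.  -593.4  286.5] yawdeg -41.96 F [0.76 0.01 0.8 ] open 86.8
units [24.987 -2.689  1.79 ] dyaw units 0.058
[[ 694.51456454 -371.09776039  194.65939736]] [[179.74235204 153.25933444]]
```

```bash
python3 -m creep '{"gripper":[1,1,1,1,1,1,1,1,1,1,1,1],"dp":[[0.9,-0.1,0],[0.9,-0.1,0],[0.9,-0.1,0],[0.9,-0.1,0],[0.9,-0.1,0],[0.9,-0.1,0],[0.9,-0.1,0],[0.9,-0.1,0],[0.9,-0.1,0],[0.9,-0.1,0],[0.9,-0.1,0],[0.9,-0.1,0]],"yaw":[0,0,0,0,0,0,0,0,0,0,0,0]}'
python3 -m creep '{"gripper":[1,1,1,1,1,1,1,1,1,1,1,1],"dp":[[0.9,-0.1,0],[0.9,-0.1,0],[0.9,-0.1,0],[0.9,-0.1,0],[0.9,-0.1,0],[0.9,-0.1,0],[0.9,-0.1,0],[0.9,-0.1,0],[0.9,-0.1,0],[0.9,-0.1,0],[0.9,-0.1,0],[0.9,-0.1,0]],"yaw":[0,0,0,0,0,0,0,0,0,0,0,0]}'
python3 - <<'E'
from h import *
p=np.load("case.npy");plan([642.2,17.7,230],np.degrees(p[2])-180)
print(env.get_state()["q"])
c=grab("wrist");cv2.imwrite("pics/w2.png",c["img"]);c=grab("top");cv2.imwrite("pics/t2.png",c["img"])
E
```

```text
time: 1.67
ee_pos: [392.3, -326.6, 282.5]
ee_rot: [[0.672, 0.74, 0.0], [0.74, -0.672, -0.0], [-0.0, 0.0, -1.0]]
contact_force: [0.1, -0.3, -0.1]
opening: 87.5
time: 2.67
ee_pos: [583.5, -62.5, 282.5]
ee_rot: [[0.672, 0.74, -0.0], [0.74, -0.672, -0.0], [-0.0, -0.0, -1.0]]
contact_force: [-0.7, 0.3, 0.1]
opening: 87.2
t 2.67 tcp [583.5 -62.5 282.5] yawdeg -42.23 F [-0.65  0.32  0.13] open 87.2
units [ 3.295 -0.347  1.748] dyaw units 0.012
[-2.41002216e-01  9.66562819e-02  1.55351824e+00 -7.08925714e-05
  1.49150653e+00  4.96050965e-01]
```

View pics/w2.png

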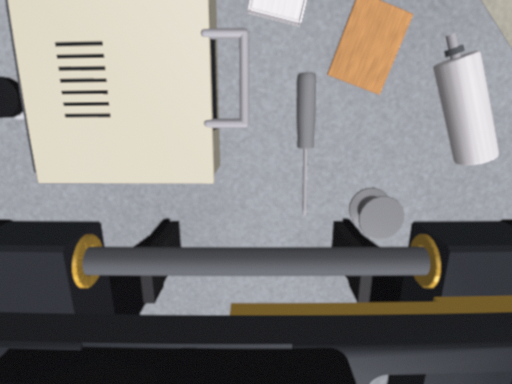

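Run:
```python
from h import *
from scipy.optimize import least_squares
p=np.load("case.npy")
c=load("wrist")
P=[(-140,-40,104.5),(-140,40,104.5),(-105,112,107),(100,112,107)]
print(proj(c,c2w(p,P)).round(1))
# depth
print(w2c(p,world(c,[(244,80),(150,150),(190,100),(214,150),(213,178),(38,180)])).round(1))
```

```text
[[247.6  39.7]
 [247.9 119.3]
 [217.4 184.1]
 [ 41.1 183.9]]
[[-136.2   -0.2  108.6]
 [ -31.4   73.   107.6]
 [ -78.4   19.8  106.3]
 [ -95.3   80.    55.5]
 [-100.2  105.   106.6]
 [ 102.3  107.2  107.8]]
```

Run:
```python
from h import *
p=np.load("case.npy");p[:2]=c2w(p,[(2.5,-0.8,0)])[0][:2];np.save("case.npy",p);print(p)
h=c2w(p,[(-140,0,104)])[0];print(h)
plan([h[0],h[1],150],np.degrees(p[2])-180)
```

```text
[537.36559676 114.24054369   2.40324498]
[640.90703426  20.01119199 104.        ]
t 2.77 tcp [584.2 -60.6 282.2] yawdeg -42.02 F [-0.35 -0.24 -0.39] open 87.2
units [ 3.257 -0.392  4.41 ] dyaw units 0.047
```

```bash
python3 -m creep '{"gripper":[-0.45,-0.45,-0.45,-0.45,-0.45,-0.45],"dp":[[0.8,-0.1,0.6],[0.8,-0.1,0.7],[0.8,-0.1,0.7],[0.8,-0.1,0.7],[0,0,0.7],[0,0,0.6]],"yaw":[0,0,0,0,0,0]}'
python3 - <<'E'
from h import *
p=np.load("case.npy");
h=c2w(p,[(-140,0,104)])[0];print(h)
plan([h[0],h[1],94],np.degrees(p[2])-180)
c=grab("wrist");cv2.imwrite("pics/w3.png",c["img"]);c=grab("side");crop(c,"s3.png",150,120,350,270,4)
print(w2c(p,env.get_state()["ee_pos"]))
E
```

```text
time: 3.27
ee_pos: [638.1, 16.0, 160.6]
ee_rot: [[0.671, 0.741, -0.002], [0.741, -0.671, -0.0], [-0.001, -0.001, -1.0]]
contact_force: [-0.6, 0.2, 0.2]
opening: 55.0
[640.90703426  20.01119199 104.        ]
t 3.27 tcp [638.1  16.  160.6] yawdeg -42.14 F [-0.64  0.21  0.21] open 55.0
units [ 0.165 -0.019  2.219] dyaw units 0.027
[-139.25278828    7.1589012   158.01762003]
```

View pics/w3.png

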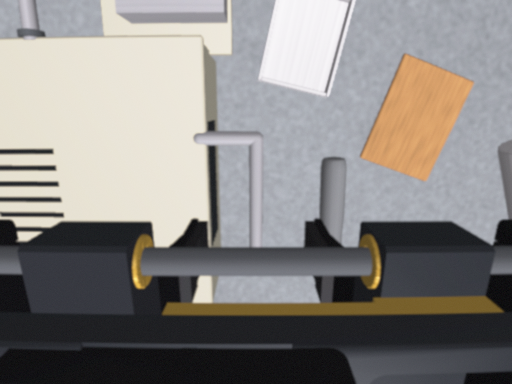

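View pics/s3.png

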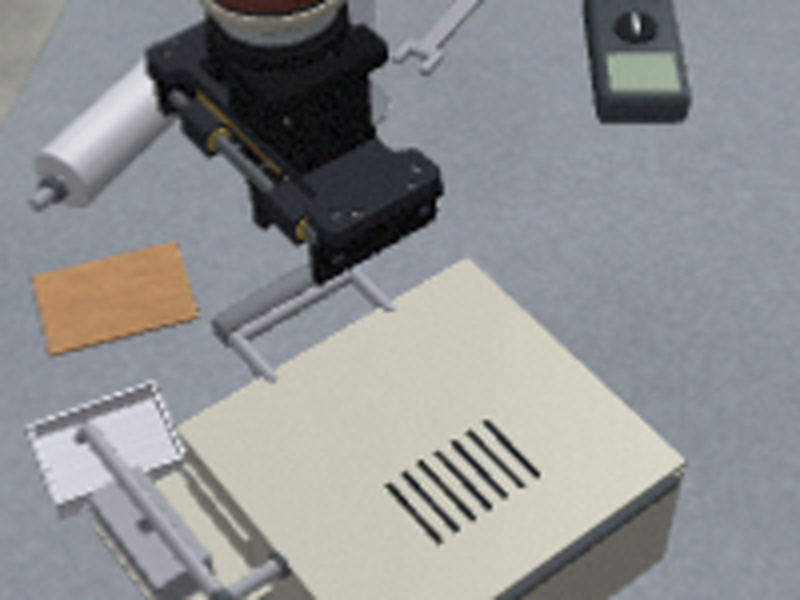

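```bash
python3 -m creep '{"gripper":[-0.45,-0.45,-0.45,-0.45,-0.45,-0.45,-0.45,-0.45],"dp":[[0,0,0],[0,0,0],[0,0,0],[0,0,0],[0.15,0,0.4],[0,0,0.6],[0,0,0.6],[0,0,0.4]],"yaw":[0,0,0,0,0,0,0,0]}'
python3 - <<'E'
from h import *
p=np.load("case.npy");
h=c2w(p,[(-140,0,104)])[0]
plan([h[0],h[1],93],np.degrees(p[2])-180)
c=grab("wrist");cv2.imwrite("pics/w4.png",c["img"])
E
```

```text
time: 4.03
ee_pos: [640.8, 19.0, 100.4]
ee_rot: [[0.672, 0.74, -0.002], [0.74, -0.672, 0.0], [-0.001, -0.001, -1.0]]
contact_force: [0.3, -0.2, -0.6]
opening: 24.0
t 4.03 tcp [640.8  19.  100.4] yawdeg -42.23 F [ 0.26 -0.19 -0.63] open 24.0
units [ 0.027 -0.021  0.246] dyaw units 0.012
```

View pics/w4.png

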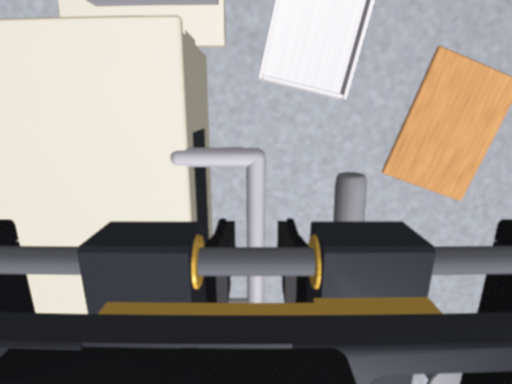

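```bash
python3 -m creep '{"gripper":[-0.45,-0.45,-1,-1,-1,-1,-1],"dp":[[0,0,0.2],[0,0,0.15],[0,0,0],[0,0,0],[0,0,0],[0,0,0],[0,0,0]],"yaw":[0,0,0,0,0,0,0]}'
```

```text
time: 4.67
ee_pos: [641.1, 19.6, 92.8]
ee_rot: [[0.672, 0.74, -0.001], [0.74, -0.672, 0.001], [0.0, -0.002, -1.0]]
contact_force: [-3.2, 3.3, 3.3]
opening: 8.6
```

```bash
cat >> h.py <<'E'
from scipy.optimize import fsolve
def link(lid,prop):
    "case xz of pivot, grip, bend, foot"
    H=np.array([100,100.5]);u=np.array([-np.cos(lid),np.sin(lid)]);n=np.array([np.sin(lid),np.cos(lid)])
    P=H+90*u+4*n;f=lid-prop;d=np.array([-np.cos(f),np.sin(f)]);g=f-np.radians(56);e=np.array([-np.cos(g),np.sin(g)])
    return P,P+125*d,P+149*d,P+149*d+40*e
def solvefoot(x,z): return fsolve(lambda a:link(*a)[3]-[x,z],[1.1,1.65])
def solvegrip(x,z,g=(1.1,1.6)): return fsolve(lambda a:link(*a)[1]-[x,z],g)
def handle(lid): 
    return np.array([100,100.5])+240*np.array([-np.cos(lid),np.sin(lid)])+4*np.array([np.sin(lid),np.cos(lid)])
E
python3 - <<'E'
from h import *
for x in (-77,-65,-53):
  for z in (57,75,80,85):
    a=solvefoot(x,z);print(x,z,a.round(3),(a[0]-a[1]).round(3),"grip",link(*a)[1].round(1),"bend",link(*a)[2].round(1))
prev=handle(0)
for th in np.linspace(0,1.2,16)[1:]:
    h=handle(th);d=h-prev;prev=h;print(th.round(2),(-d[0]/30).round(2),(-d[1]/30).round(2))
E
```

```text
-77 57 [0.948 1.507] -0.559 grip [-55.3 109.7] bend [-75.6  97. ]
-77 75 [1.08  1.547] -0.467 grip [-50.5 125.5] bend [-72.  114.7]
-77 80 [1.114 1.554] -0.44 grip [-49.2 129.8] bend [-70.9 119.5]
-77 85 [1.147 1.56 ] -0.413 grip [-47.8 134. ] bend [-69.8 124.4]
-65 57 [1.047 1.641] -0.594 grip [-45.1 110.4] bend [-65.  97.]
-65 75 [1.188 1.683] -0.494 grip [-39.9 126.2] bend [-61.  114.8]
-65 80 [1.225 1.69 ] -0.465 grip [-38.4 130.4] bend [-59.9 119.7]
-65 85 [1.261 1.697] -0.436 grip [-37.  134.6] bend [-58.7 124.5]
-53 57 [1.146 1.771] -0.625 grip [-34.8 111. ] bend [-54.3  97. ]
-53 75 [1.3   1.815] -0.515 grip [-29.  126.7] bend [-49.9 114.9]
-53 80 [1.34  1.824] -0.484 grip [-27.4 130.9] bend [-48.6 119.8]
-53 85 [1.379 1.83 ] -0.451 grip [-25.7 135.1] bend [-47.3 124.6]
0.08 -0.04 -0.64
0.16 -0.09 -0.63
0.24 -0.14 -0.62
0.32 -0.19 -0.61
0.4 -0.24 -0.6
0.48 -0.28 -0.57
0.56 -0.33 -0.55
0.64 -0.37 -0.52
0.72 -0.41 -0.49
0.8 -0.45 -0.46
0.88 -0.48 -0.42
0.96 -0.52 -0.38
1.04 -0.54 -0.34
1.12 -0.57 -0.29
1.2 -0.59 -0.25
```

```bash
python3 -m creep '{"gripper":[-1,-1,-1,-1,-1],"dp":[[0,-0.04,-0.64],[0,-0.09,-0.63],[0,-0.14,-0.62],[0,-0.19,-0.61],[0,-0.24,-0.6]],"yaw":[0,0,0,0,0]}'
python3 - <<'E'
from h import *
p=np.load("case.npy");print(w2c(p,env.get_state()["ee_pos"]),handle(.4))
c=grab("wrist");cv2.imwrite("pics/w5.png",c["img"]);c=grab("side");crop(c,"s5.png",150,120,350,270,4)
E
```

```text
time: 5.08
ee_pos: [626.5, 33.0, 185.9]
ee_rot: [[0.672, 0.74, 0.002], [0.74, -0.672, 0.0], [0.001, 0.001, -1.0]]
contact_force: [2.7, 1.6, -5.2]
opening: 9.0
[-1.20587585e+02  1.45299550e-01  1.85857127e+02] [-119.49696519  197.64464613]
```

View pics/s5.png

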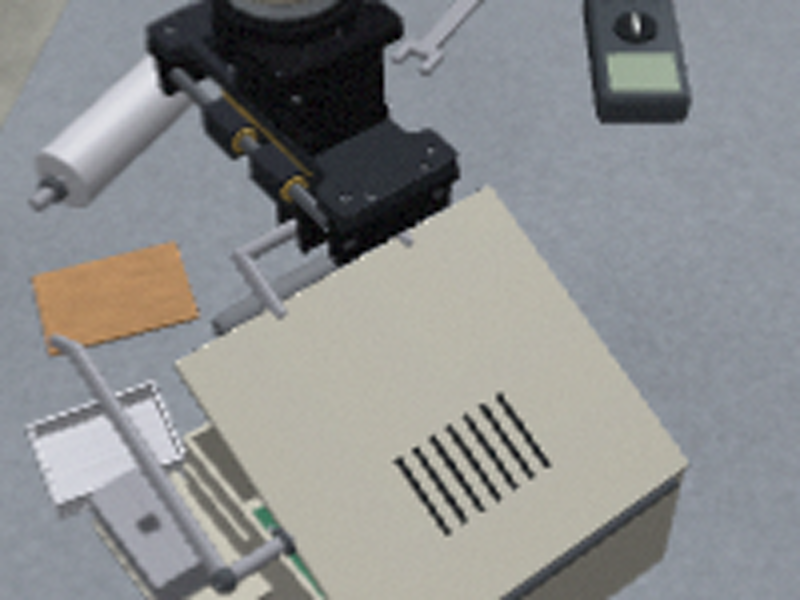

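Lid rises with the handle; forces are low. Continue.

```bash
python3 -m creep '{"gripper":[-1,-1,-1,-1,-1,-1,-1],"dp":[[0,-0.28,-0.57],[0,-0.33,-0.55],[0,-0.37,-0.52],[0,-0.41,-0.49],[0,-0.45,-0.46],[0,-0.48,-0.42],[0,0,0]],"yaw":[0,0,0,0,0,0,0]}'
python3 - <<'E'
from h import *
p=np.load("case.npy");print(w2c(p,env.get_state()["ee_pos"]),handle(.88))
E
```

```text
time: 5.77
ee_pos: [575.1, 80.2, 279.4]
ee_rot: [[0.671, 0.741, 0.006], [0.741, -0.671, -0.001], [0.003, 0.005, -1.0]]
contact_force: [1.5, -3.4, 3.6]
opening: 8.9
[-5.08293095e+01 -1.79227851e-01  2.79447120e+02] [-49.83331909 288.02593551]
```

```bash
python3 -m creep '{"gripper":[-1,-1,-1,-1,-1],"dp":[[0,-0.52,-0.38],[0,-0.54,-0.34],[0,-0.57,-0.29],[0,-0.59,-0.25],[0,0,0]],"yaw":[0,0,0,0,0]}'
python3 - <<'E'
from h import *
p=np.load("case.npy");print(w2c(p,env.get_state()["ee_pos"]),handle(1.2))
c=grab("wrist");cv2.imwrite("pics/w6.png",c["img"]);c=grab("side");crop(c,"s6.png",120,90,350,270,3.4)
E
```

```text
time: 6.18
ee_pos: [526.3, 124.8, 317.2]
ee_rot: [[0.672, 0.741, 0.008], [0.741, -0.672, -0.0], [0.005, 0.006, -1.0]]
contact_force: [1.3, -3.7, 9.8]
opening: 9.0
[ 15.29798753  -0.38603567 317.21707511] [ 16.76229527 325.63881165]
```

View pics/s6.png

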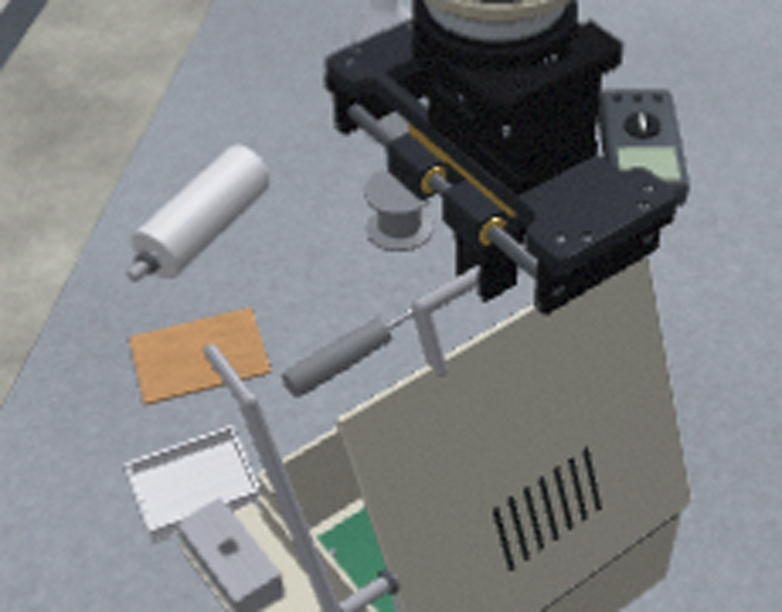

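View pics/w6.png

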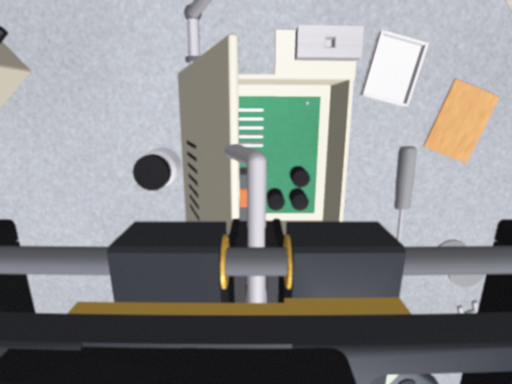

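```bash
python3 - <<'E'
from h import *
p=np.load("case.npy");c=load("wrist");crop(c,"w6c.png",270,10,380,90,7)
E
python3 -m creep '{"gripper":[-0.5,-0.5,-0.5,-0.5,-0.5,-0.5],"dp":[[0,0,0],[0,0,0],[0,0,0],[0,0,-0.3],[0,0,-0.8],[0,0,-0.8]],"yaw":[0,0,0,0,0,0]}'
```

```text
time: 6.78
ee_pos: [524.4, 124.3, 369.3]
ee_rot: [[0.672, 0.74, -0.004], [0.74, -0.672, -0.0], [-0.003, -0.003, -1.0]]
contact_force: [0.3, -0.3, 0.6]
opening: 21.6
```

View pics/w6c.png

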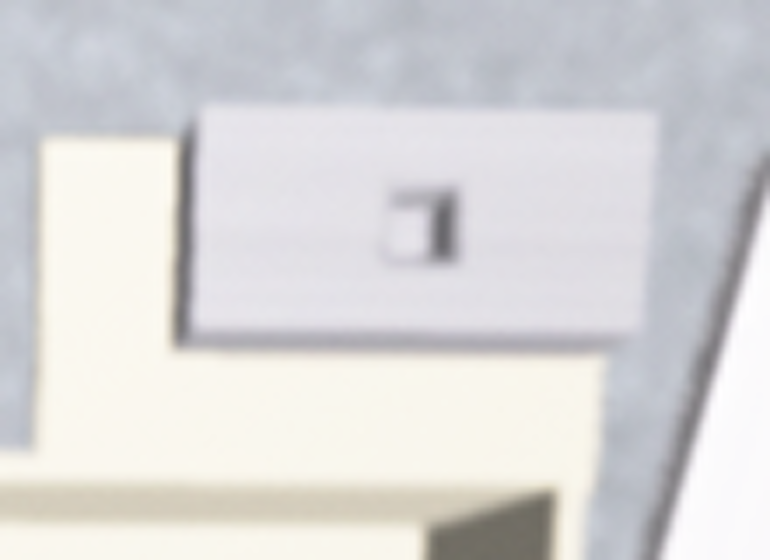

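Run:
```python
from h import *
p=np.load("case.npy");c=load("wrist")
f=lambda a:np.array(a)/7+[270,10]-0.43
print(w2c(p,world(c,f([(423,225),(197,105),(656,115),(638,330),(188,330)]),75)).round(1))
print("case corner",w2c(p,world(c,f([(595,485)]),100)).round(1))
c=grab("wrist");cv2.imwrite("pics/w7.png",c["img"]);crop(c,"w7c.png",180,0,400,180,3.6);c=grab("side");crop(c,"s7.png",120,90,350,270,3.4);c=grab("top");crop(c,"t7.png",120,100,270,220,5)
```

```text
[[ -74.9 -151.9   75. ]
 [ -34.6 -170.8   75. ]
 [-114.6 -170.2   75. ]
 [-114.2 -135.    75. ]
 [ -34.2 -134.2   75. ]]
case corner [[-100.7 -106.4  100. ]]
```

View pics/w7c.png

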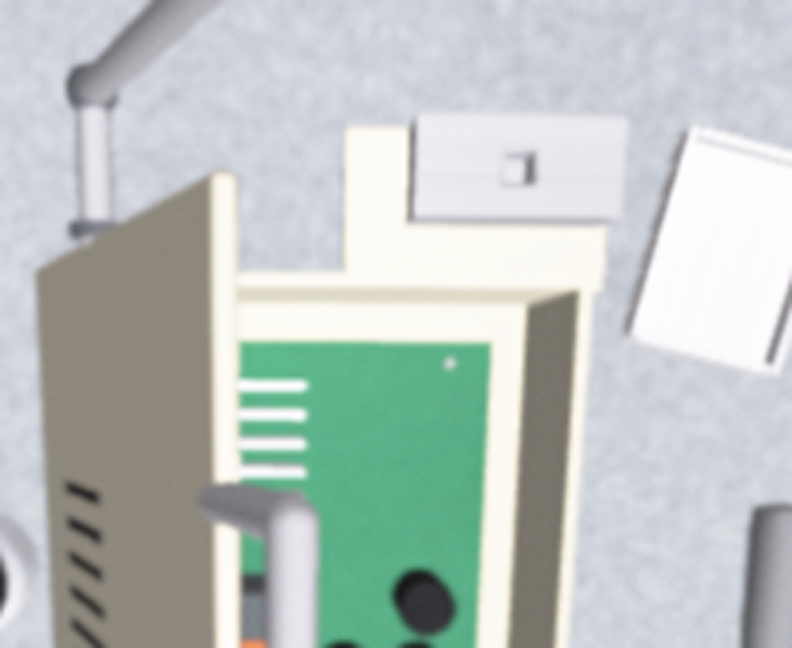

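View pics/s7.png

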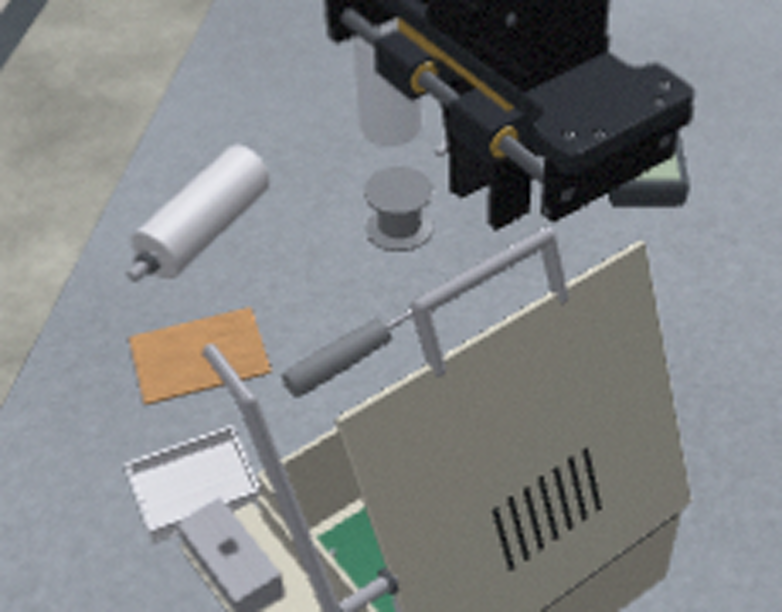

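View pics/t7.png

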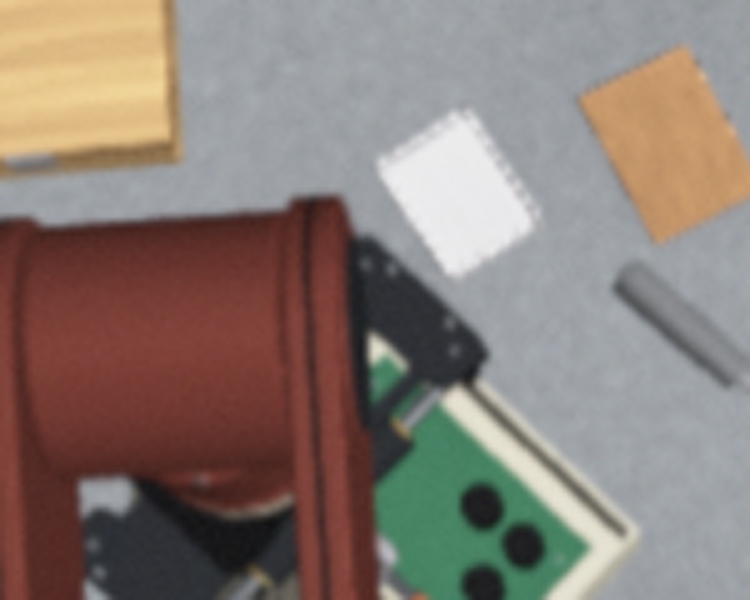

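```bash
cat >> h.py <<'E'
GR=135
def gripL(lid,prop,L=GR):
    P,G,_,_=link(lid,prop); return P+(G-P)*L/125
E
python3 - <<'E'
from h import *
p=np.load("case.npy");print(env.get_state()["q"].round(3))
for prop in np.arange(0,1.7,0.2):
    g=gripL(1.195,prop);w=c2w(p,[(g[0],-152,g[1])])[0];q1=np.arctan2(w[1],w[0])
    print(prop.round(1),g.round(1),w.round(1),"q1",q1.round(3),"q6",(q1+2.309).round(3), (q1-.8325).round(3),"foot",link(1.195,prop)[3].round(1))
c=load("wrist");print(proj(c,c2w(p,[(link(1.195,0)[0][0],-152,link(1.195,0)[0][1])])))
s=load("side")
for lid in(1.15,1.2,1.25):
  P,G,B,F=link(lid,0);print(lid,[((proj(s,c2w(p,[(q[0],-152,q[1])]))[0]-[120,90])*3.4).round(0) for q in (G,B,F)], ((proj(s,c2w(p,[(handle(lid)[0],-40,handle(lid)[1])]))[0]-[120,90])*3.4).round(0))
E
```

```text
[ 0.086 -0.04   1.529  0.     1.649  0.823]
0.0 [ 21.1 311.3] [624.  240.9 311.3] q1 0.368 q6 2.677 -0.464 foot [-23.1 332.9]
0.2 [ -2.8 298.9] [641.8 224.8 298.9] q1 0.337 q6 2.646 -0.496 foot [-50.4 311.4]
0.4 [-23.8 282.1] [657.3 210.6 282.1] q1 0.31 q6 2.619 -0.522 foot [-73.  284.8]
0.6 [-41.1 261.4] [670.1 199.  261.4] q1 0.289 q6 2.598 -0.544 foot [-89.8 254.3]
0.8 [-53.9 237.6] [679.5 190.4 237.6] q1 0.273 q6 2.582 -0.559 foot [-100.2  221. ]
1.0 [-61.8 211.8] [685.3 185.1 211.8] q1 0.264 q6 2.573 -0.569 foot [-103.9  186.4]
1.2 [-64.3 185. ] [687.2 183.4 185. ] q1 0.261 q6 2.57 -0.572 foot [-100.5  151.7]
1.4 [-61.5 158.2] [685.1 185.3 158.2] q1 0.264 q6 2.573 -0.568 foot [-90.3 118.3]
1.6 [-53.4 132.5] [679.2 190.7 132.5] q1 0.274 q6 2.583 -0.559 foot [-73.7  87.7]
[[205.7003878   25.24745535]]
1.15 [array([262., 434.]), array([247., 396.]), array([206., 342.])] [421. 297.]
1.2 [array([271., 442.]), array([257., 404.]), array([215., 347.])] [433. 303.]
1.25 [array([281., 450.]), array([268., 414.]), array([225., 353.])] [446. 310.]
```

```bash
python3 -m creep '{"gripper":[-0.35,-0.35,-0.35,-0.35,-0.35,-0.35,-0.35,-0.35,-0.35,-0.35,-0.35,-0.35],"dp":[[0,0,-0.3],[0,0,-0.3],[0,0,0],[0,0,0],[0,0,0],[0,0,0],[0,0,0],[0,0,0],[0,0,0],[0,0,0],[0,0,0],[0,0,0]],"yaw":[1,1,1,1,1,1,1,1,1,1,1,1]}'
python3 -m creep '{"gripper":[-0.35,-0.35,-0.35],"dp":[[0,0,0],[0,0,0],[0,0,0]],"yaw":[1,0.8,0]}'
python3 - <<'E'
from h import *
p=np.load("case.npy");plan([624,240.9,375],-126.3);print(env.get_state()["q"].round(3))
c=grab("wrist");cv2.imwrite("pics/w8.png",c["img"])
E
```

```text
time: 7.93
ee_pos: [524.7, 124.3, 386.5]
ee_rot: [[0.91, -0.415, -0.003], [-0.415, -0.91, -0.0], [-0.002, 0.001, -1.0]]
contact_force: [-0.7, 0.1, -0.2]
opening: 28.1
time: 8.18
ee_pos: [524.8, 124.3, 386.7]
ee_rot: [[0.817, -0.576, -0.003], [-0.576, -0.817, -0.0], [-0.002, 0.002, -1.0]]
contact_force: [0.0, 0.3, 0.0]
opening: 28.1
t 8.18 tcp [524.8 124.3 386.7] yawdeg -125.2 F [0.04 0.27 0.03] open 28.1
units [ 0.463 -5.083  0.379] dyaw units 0.183
[ 0.086 -0.038  1.501  0.     1.681  2.272]
```

View pics/w8.png

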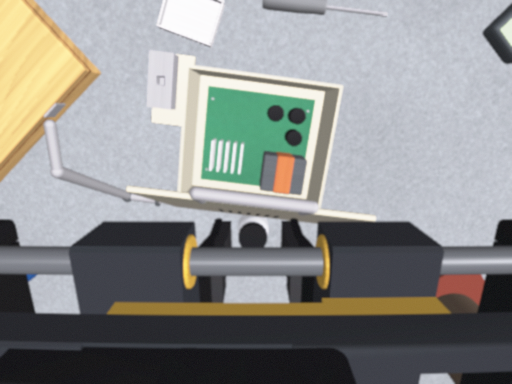

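Run:
```python
from h import *
p=np.load("case.npy");c=load("wrist")
crop(c,"w8c.png",20,100,220,230,4)
def pr(x,y,z): return ((proj(c,c2w(p,[(x,y,z)]))[0]-[20,100])*4).round(0)
for lid in(1.14,1.17,1.2):
  P,G,B,F=link(lid,0);h=handle(lid);print(lid,"pivot",pr(P[0],-152,P[1]),"bend",pr(B[0],-152,B[1]),"foot",pr(F[0],-152,F[1]),"hand",pr(h[0],-45,h[1]))
```

```text
1.14 pivot [434. 364.] bend [160. 241.] foot [130.  31.] hand [713. 307.]
1.17 pivot [433. 373.] bend [152. 278.] foot [117.  70.] hand [707. 344.]
1.2 pivot [431. 381.] bend [145. 314.] foot [105. 111.] hand [702. 381.]
```

View pics/w8c.png

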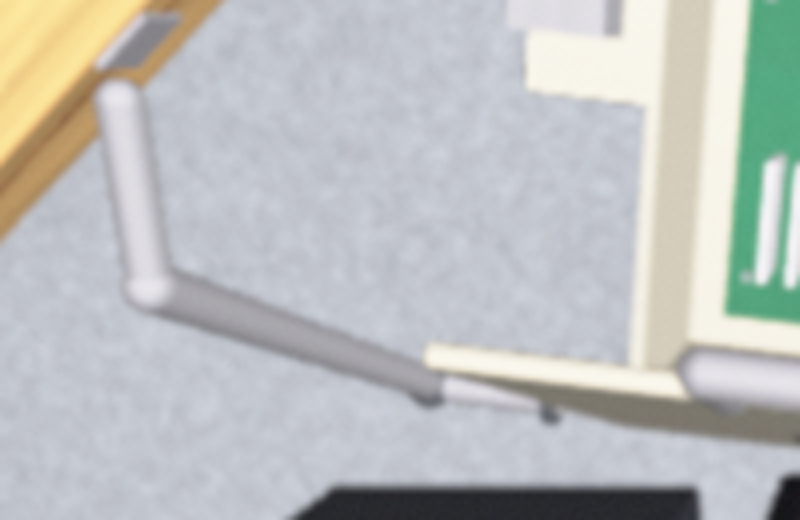

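Run:
```python
from h import *
p=np.load("case.npy");g=gripL(1.18,0);print(g)
w=c2w(p,[(g[0],-152,g[1])])[0];print(w)
plan([w[0],w[1],375],-126.3)
```

```text
[ 17.99033857 310.06005209]
[626.36642492 238.76566111 310.06005209]
t 8.23 tcp [524.8 124.3 386.8] yawdeg -124.94 F [-0.6  -0.84  0.04] open 28.3
units [ 0.59  -5.066  0.386] dyaw units 0.227
```

```bash
python3 -m creep '{"gripper":[-0.35,-0.35,-0.35,-0.35,-0.35,-0.35,-0.35,-0.35],"dp":[[0.07,-0.63,0],[0.07,-0.63,0],[0.07,-0.63,0],[0.07,-0.63,0],[0.07,-0.63,0],[0.07,-0.63,0],[0.07,-0.63,0],[0.07,-0.63,0]],"yaw":[0,0,0,0,0,0,0,0]}'
python3 - <<'E'
from h import *
plan([626.4,238.8,296],-126.3);print(env.get_state()["q"].round(3))
c=grab("wrist");cv2.imwrite("pics/w9.png",c["img"])
E
```

```text
time: 8.9
ee_pos: [626.1, 239.2, 387.1]
ee_rot: [[0.821, -0.571, -0.001], [-0.571, -0.821, -0.0], [-0.001, 0.001, -1.0]]
contact_force: [-0.1, 0.2, 0.1]
opening: 28.3
t 8.9 tcp [626.1 239.2 387.1] yawdeg -124.85 F [-0.1   0.25  0.11] open 28.3
units [1.900e-02 3.000e-03 3.036e+00] dyaw units 0.242
[0.247 0.287 1.145 0.    1.711 2.426]
```

View pics/w9.png

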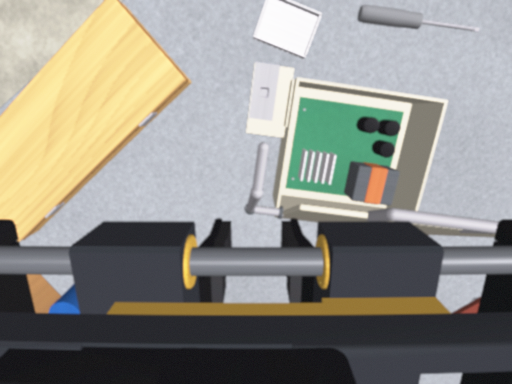

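```bash
python3 -m creep '{"gripper":[-0.35,-0.35,-0.35,-0.35,-0.35,-0.35],"dp":[[0,0,0],[0,0,0.5],[0,0,0.6],[0,0,0.6],[0,0,0.4],[0,0,0]],"yaw":[0.5,0.5,0,0,0,0]}'
python3 - <<'E'
from h import *
plan([626.4,238.8,296],-132.3);print(env.get_state()["q"].round(3))
c=grab("wrist");crop(c,"w10.png",160,100,400,280,3.3)
c=grab("side");crop(c,"s10.png",120,40,350,240,3.4)
E
```

```text
time: 9.45
ee_pos: [624.1, 238.1, 320.5]
ee_rot: [[0.755, -0.655, -0.007], [-0.655, -0.755, -0.002], [-0.004, 0.006, -1.0]]
contact_force: [-0.2, -0.3, -0.9]
opening: 28.3
t 9.45 tcp [624.1 238.1 320.5] yawdeg -130.93 F [-0.21 -0.31 -0.86] open 28.3
units [ 0.045 -0.072  0.817] dyaw units 0.228
[0.246 0.289 1.264 0.    1.596 2.532]
```

View pics/w10.png

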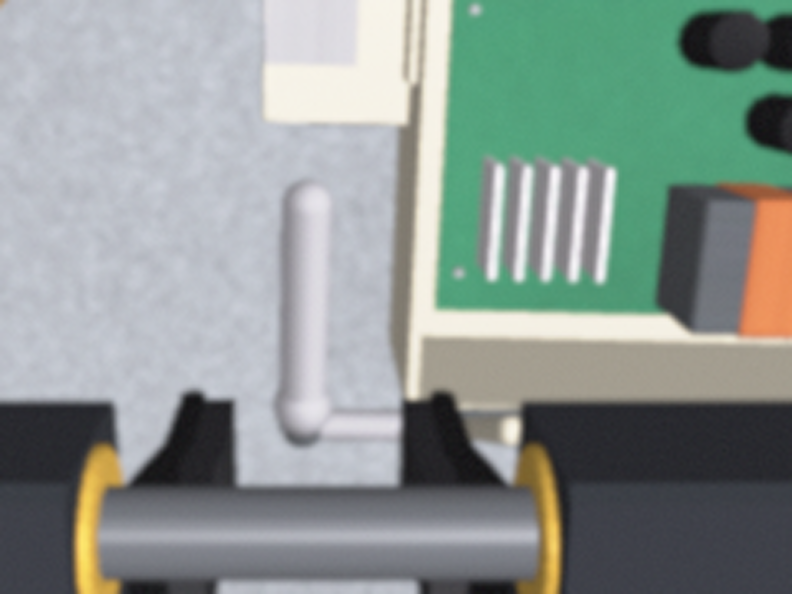

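View pics/s10.png

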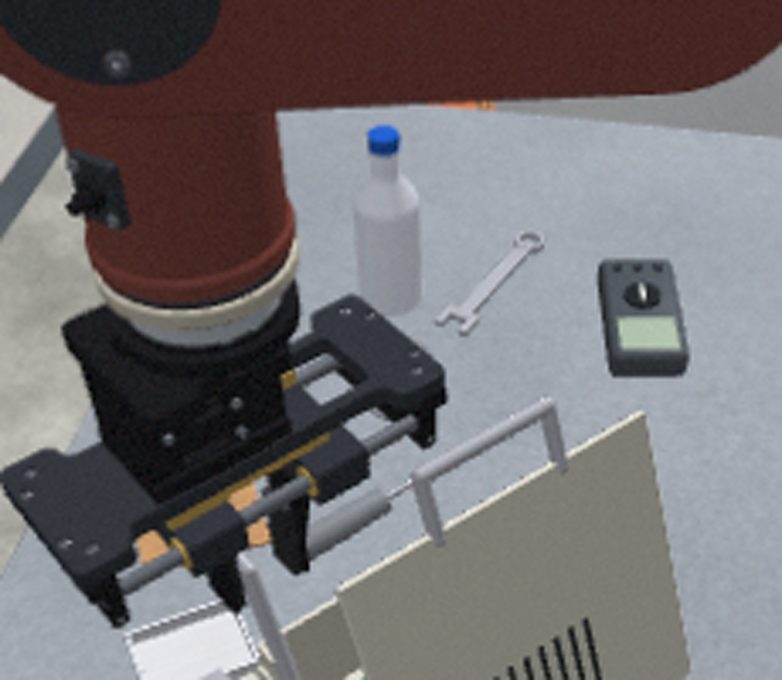

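```bash
python3 -m creep '{"gripper":[-0.35,-0.35,-0.35,-1,-1,-1,-1,-1,-1],"dp":[[0.05,-0.09,0.3],[0,0,0.3],[0,0,0.2],[0,0,0],[0,0,0],[0,0,0],[0,0,0],[0,0,0],[0,0,0]],"yaw":[0,0,0,0,0,0,0,0,0]}'
python3 - <<'E'
from h import *
p=np.load("case.npy");print(w2c(p,env.get_state()["ee_pos"]),env.get_state()["q"].round(3))
c=grab("wrist");crop(c,"w11.png",160,100,400,280,3.3)
E
```

```text
time: 10.3
ee_pos: [628.0, 238.5, 301.5]
ee_rot: [[0.754, -0.657, -0.002], [-0.657, -0.754, -0.002], [0.0, 0.003, -1.0]]
contact_force: [-3.7, -4.0, 0.4]
opening: 8.9
[  16.61983199 -152.90002457  301.46618735] [ 2.460e-01  2.980e-01  1.287e+00 -1.000e-03  1.558e+00  2.534e+00]
```

View pics/w11.png

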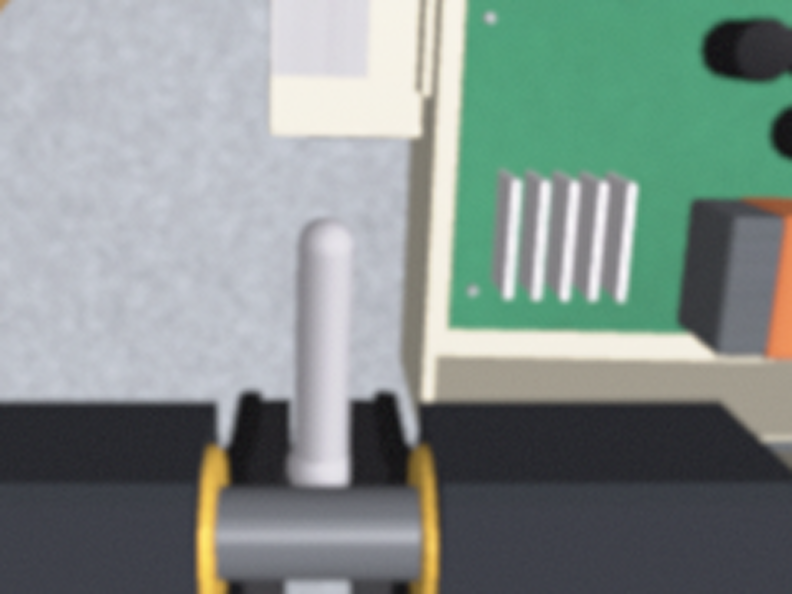

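Run:
```python
from h import *
prev=gripL(1.18,0,142)
for a in np.arange(0.1,1.45,.1):
    g=gripL(1.18,a,142);d=(g-prev)/30;prev=g;print(a.round(1),(-d[0]).round(2),(-d[1]).round(2))
```

```text
0.1 0.43 0.2
0.2 0.41 0.24
0.3 0.38 0.28
0.4 0.35 0.32
0.5 0.32 0.35
0.6 0.28 0.38
0.7 0.24 0.41
0.8 0.2 0.43
0.9 0.15 0.45
1.0 0.11 0.46
1.1 0.06 0.47
1.2 0.01 0.47
1.3 -0.03 0.47
1.4 -0.08 0.47
```

```bash
python3 -m creep '{"gripper":[-1,-1,-1,-1,-1,-1,-1],"dp":[[0.43,0.01,0.2],[0.41,0.01,0.24],[0.38,0.01,0.28],[0.35,0.01,0.32],[0.32,0,0.35],[0,0,0],[0,0,0]],"yaw":[0,0,0,0,0,0,0]}'
python3 - <<'E'
from h import *
p=np.load("case.npy");print(w2c(p,env.get_state()["ee_pos"]),env.get_state()["q"].round(3),gripL(1.18,.5,142))
c=grab("wrist");crop(c,"w12.png",160,100,400,280,3.3)
c=grab("side");crop(c,"s12.png",120,90,350,290,3.4)
E
```

```text
time: 10.93
ee_pos: [673.3, 197.4, 262.5]
ee_rot: [[0.752, -0.659, 0.006], [-0.659, -0.752, -0.004], [0.008, -0.001, -1.0]]
contact_force: [1.2, -9.8, 8.6]
opening: 9.3
[ -44.60428568 -152.98672416  262.52980123] [ 0.176  0.38   1.257 -0.005  1.5    2.466] [-41.00013621 274.52684982]
```

View pics/s12.png

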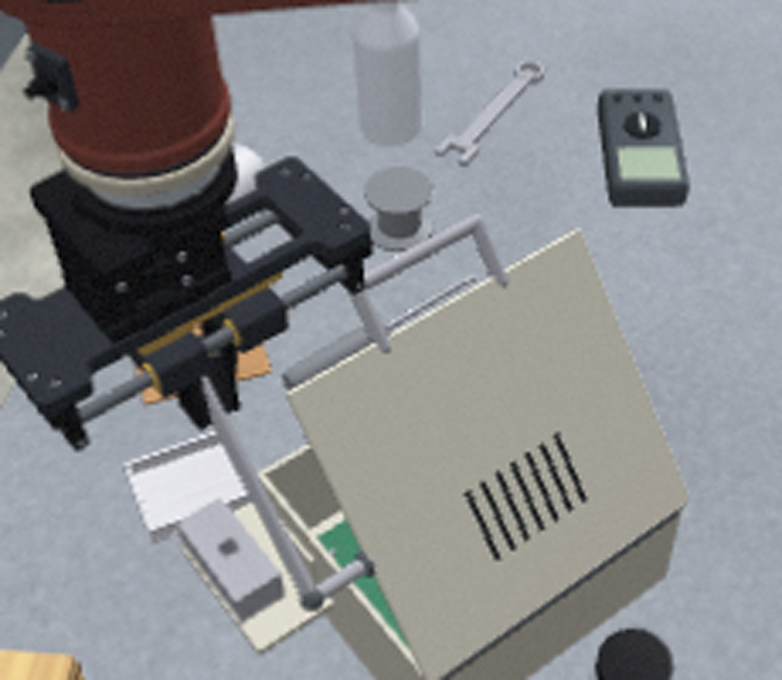

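Run:
```python
from h import *
p=np.load("case.npy");c=load("side")
pr=lambda x,y,z:((proj(c,c2w(p,[(x,y,z)]))[0]-[120,90])*3.4).round(0)
for lid in(.85,.9,.95,1.0,1.05,1.1):
  P,G,B,F=link(lid,0);h=handle(lid);e=np.array([100,100.5])+205*np.array([-np.cos(lid),np.sin(lid)])
  pv=P;q=np.array([-44.6,262.5+14])-P; print(lid,"pivot",pr(P[0],-152,P[1]),"handend",pr(h[0],45,h[1]),"corner",pr(e[0],-112,e[1]),pr(e[0],112,e[1]),"phi,L to grip",np.arctan2(q[1],-q[0]).round(2),np.hypot(*q).round(0))
```

```text
0.85 pivot [313. 595.] handend [473. 221.] corner [282. 391.] [573. 227.] phi,L to grip 0.88 138.0
0.9 pivot [316. 597.] handend [483. 220.] corner [289. 392.] [581. 226.] phi,L to grip 0.84 138.0
0.95 pivot [319. 600.] handend [493. 220.] corner [295. 394.] [591. 226.] phi,L to grip 0.81 139.0
1.0 pivot [323. 602.] handend [504. 221.] corner [303. 397.] [600. 227.] phi,L to grip 0.78 140.0
1.05 pivot [326. 605.] handend [515. 224.] corner [310. 400.] [610. 228.] phi,L to grip 0.75 141.0
1.1 pivot [330. 608.] handend [527. 227.] corner [319. 405.] [621. 230.] phi,L to grip 0.72 143.0
```

View pics/w12.png

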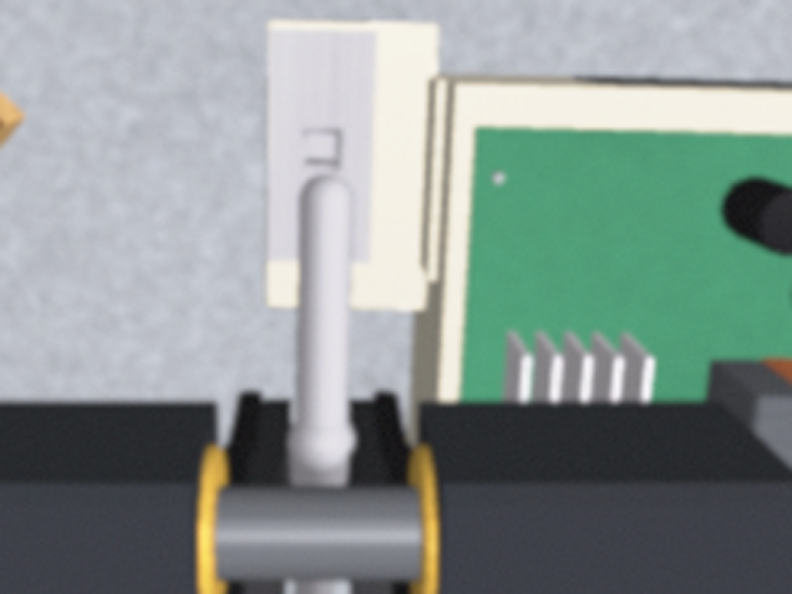

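Run:
```python
from h import *
r=228;a0=.883;prev=np.array([-np.cos(a0),np.sin(a0)])*r
for i,a in enumerate(np.linspace(a0,1.45,10)[1:]):
    g=np.array([-np.cos(a),np.sin(a)])*r;d=(g-prev)/30;prev=g;de=np.radians(1.1+1.5*i);print(a.round(2),(-d[0]*np.cos(de)).round(2),(-d[0]*np.sin(de)).round(2),(-d[1]).round(2))
```

```text
0.95 -0.38 -0.01 -0.29
1.01 -0.4 -0.02 -0.27
1.07 -0.41 -0.03 -0.24
1.14 -0.43 -0.04 -0.22
1.2 -0.44 -0.05 -0.19
1.26 -0.45 -0.07 -0.16
1.32 -0.45 -0.08 -0.13
1.39 -0.46 -0.09 -0.1
1.45 -0.46 -0.11 -0.07
```

```bash
python3 -m creep '{"gripper":[-1,-1,-1,-1,-1,-1],"dp":[[-0.38,-0.01,-0.29],[-0.4,-0.02,-0.27],[-0.41,-0.03,-0.24],[-0.43,-0.04,-0.22],[-0.44,-0.05,-0.19],[0,0,0]],"yaw":[-0.25,-0.25,-0.25,-0.25,-0.25,0]}'
python3 - <<'E'
from h import *
p=np.load("case.npy");x=w2c(p,env.get_state()["ee_pos"]);print(x,env.get_state()["q"].round(3),np.hypot(100-x[0],x[2]+14-100.5),np.arctan2(x[2]+14-100.5,100-x[0]))
E
```

```text
time: 11.53
ee_pos: [623.8, 241.8, 299.4]
ee_rot: [[0.834, -0.552, 0.002], [-0.552, -0.834, -0.003], [0.003, 0.001, -1.0]]
contact_force: [-6.4, -10.2, 7.2]
opening: 9.4
[  21.95844513 -152.55397607  299.42121836] [ 0.254  0.29   1.301 -0.003  1.549  2.409] 226.77285886131813 1.2194739098643876
```

```bash
python3 -m creep '{"gripper":[-1,-1,-1,-1,-1],"dp":[[-0.45,-0.07,-0.16],[-0.45,-0.08,-0.13],[-0.46,-0.09,-0.1],[-0.46,-0.11,-0.07],[0,0,0]],"yaw":[-0.25,-0.25,-0.25,-0.25,0]}'
python3 - <<'E'
from h import *
p=np.load("case.npy");x=w2c(p,env.get_state()["ee_pos"]);print(x,env.get_state()["q"].round(3),np.hypot(100-x[0],x[2]+14-100.5),np.arctan2(x[2]+14-100.5,100-x[0]))
c=grab("wrist");crop(c,"w13.png",160,100,400,280,3.3)
c=grab("side");crop(c,"s13.png",120,90,350,290,3.4)
E
```

```text
time: 11.95
ee_pos: [581.6, 279.3, 312.4]
ee_rot: [[0.887, -0.461, -0.0], [-0.461, -0.887, -0.003], [0.001, 0.003, -1.0]]
contact_force: [-7.5, -9.9, 7.7]
opening: 9.4
[  78.43837584 -151.8610219   312.41699643] [ 0.327  0.23   1.349 -0.003  1.564  2.377] 226.94358971256065 1.4756440693197055
```

View pics/s13.png

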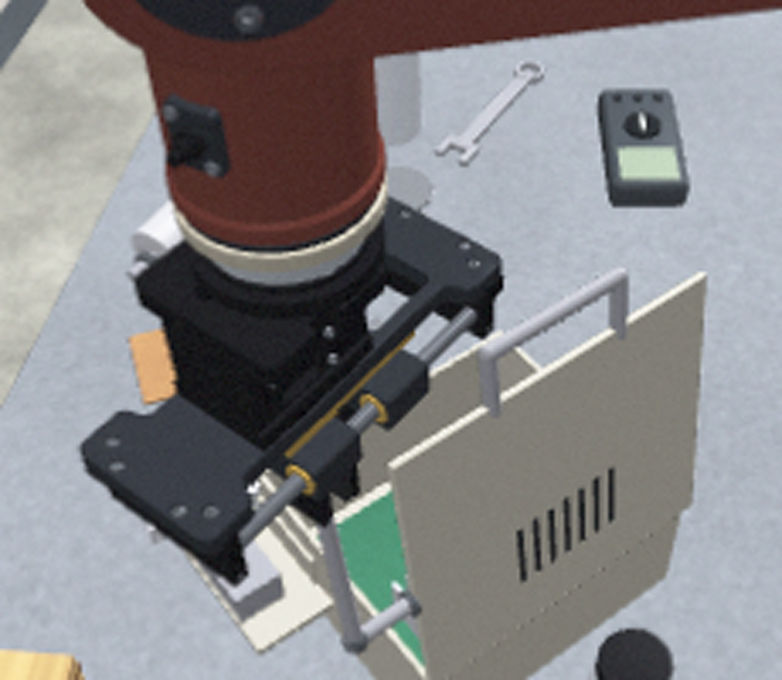

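```bash
python3 -m creep '{"gripper":[-0.35,-0.35,-0.35,-0.35,-0.35,-0.35,-1,-1,-1],"dp":[[0,0,0],[0,0,0],[0,0,0],[0,0,-0.6],[0,0,-0.8],[0,0,-0.5],[-0.5,-0.1,0],[-0.5,-0.1,0],[0,0,0]],"yaw":[0,0,0,0,0,0,0,0,0]}'
python3 - <<'E'
from h import *
p=np.load("case.npy");x=w2c(p,env.get_state()["ee_pos"]);print(x,env.get_state()["q"].round(3))
c=grab("wrist");cv2.imwrite("pics/w14.png",c["img"])
c=grab("side");crop(c,"s14.png",120,90,350,290,3.4)
E
```

```text
time: 12.8
ee_pos: [556.9, 302.0, 365.7]
ee_rot: [[0.888, -0.46, -0.002], [-0.46, -0.888, 0.001], [-0.002, 0.0, -1.0]]
contact_force: [0.4, -1.3, -0.1]
opening: 15.6
[ 111.96024663 -151.98096162  365.69322457] [3.720e-01 1.930e-01 1.295e+00 2.000e-03 1.656e+00 2.420e+00]
```

View pics/s14.png

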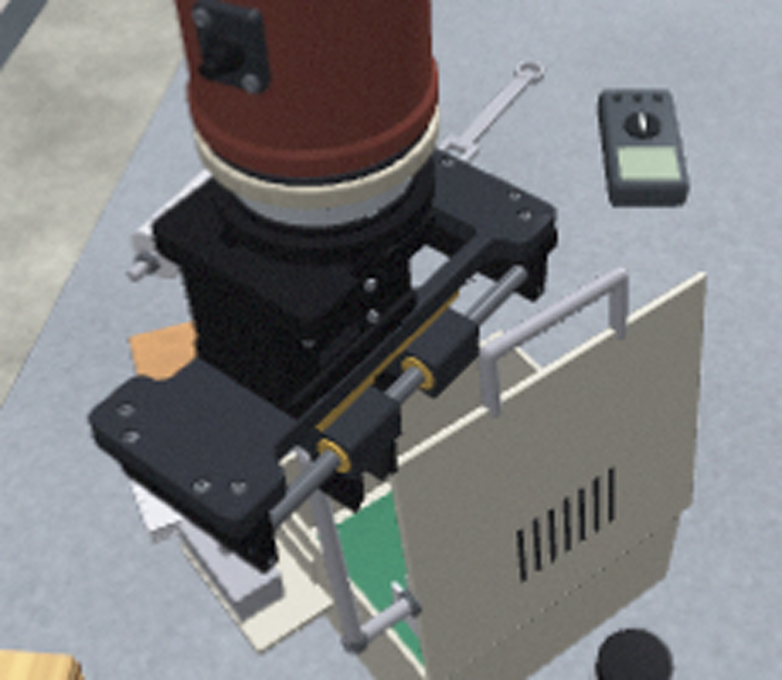

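View pics/w14.png

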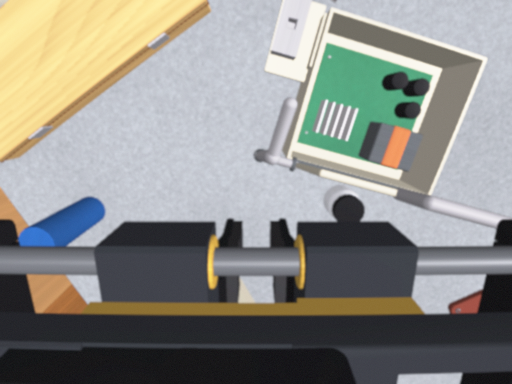

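```bash
python3 -m creep '{"gripper":[-1,-1,-1,-1,-1,-1],"dp":[[0,0,0],[0,0,0.3],[0,0,0.5],[0,0,0.5],[0,0,0.5],[0,0,0]],"yaw":[0,0,0,0,0,0]}'
python3 - <<'E'
from h import *
p=np.load("case.npy");x=w2c(p,env.get_state()["ee_pos"]);print(x,env.get_state()["q"].round(3))
P,G,B,F=link(1.45,0);print(P,G,B,F)
E
```

```text
time: 13.4
ee_pos: [558.0, 298.5, 307.2]
ee_rot: [[0.886, -0.463, -0.007], [-0.463, -0.886, -0.003], [-0.005, 0.006, -1.0]]
contact_force: [-0.5, -0.1, -0.3]
opening: 0.4
[ 108.75279853 -150.14503763  307.17320327] [ 0.367  0.206  1.387 -0.     1.557  2.419]
[ 93.12560272 190.32618027] [ 78.06275655 314.41530415] [ 75.17069009 338.24041594] [ 39.55546361 356.44908539]
```

Run:
```python
from h import *
p=np.load("case.npy");s=env.get_state();x=w2c(p,s["ee_pos"])
R=s["ee_rot"];cx=CT(p)[0][:,0];de=np.arctan2(-cx@R[:,1],-cx@R[:,0]);print("delta",np.degrees(de))
prev=np.array([x[0],x[2]]);P=link(1.45,0)[0];yprev=x[1]
for i,f in enumerate([1.45,1.33,1.21,1.09,.97,.86,.75,.64,.53,.42,.32,.22,.12,0.02]):
    C=P+115*np.array([-np.cos(f),np.sin(f)])+6*np.array([np.sin(f),np.cos(f)])+[10,0]
    d=(C-prev)/30;prev=C;D=max(de-np.radians(1.5*i),0);dy=(-152-yprev)/30;yprev=-152
    print(f,C.round(0),(-d[0]*np.cos(D)+0*dy).round(2),(-d[0]*np.sin(D)+dy).round(2),(-d[1]).round(2))
```

```text
delta 14.736491756279552
1.45 [ 95. 305.] 0.44 0.05 0.07
1.33 [ 82. 303.] 0.44 0.1 0.06
1.21 [ 68. 300.] 0.44 0.09 0.11
1.09 [ 55. 295.] 0.42 0.08 0.17
0.97 [ 43. 289.] 0.4 0.06 0.22
0.86 [ 33. 281.] 0.34 0.04 0.24
0.75 [ 23. 273.] 0.32 0.03 0.28
0.64 [ 14. 264.] 0.29 0.02 0.31
0.53 [  7. 254.] 0.25 0.01 0.34
0.42 [  1. 243.] 0.21 0.0 0.36
0.32 [ -4. 232.] 0.16 0.0 0.35
0.22 [ -8. 221.] 0.12 0.0 0.36
0.12 [-10. 210.] 0.08 0.0 0.37
0.02 [-12. 199.] 0.05 0.0 0.38
```

```bash
python3 -m creep '{"gripper":[-1,-1,-1,-1,-1,-1],"dp":[[0.44,0.05,0.07],[0.44,0.1,0.06],[0.44,0.09,0.11],[0.42,0.08,0.17],[0.4,0.06,0.22],[0,0,0]],"yaw":[0.25,0.25,0.25,0.25,0.25,0]}'
python3 - <<'E'
from h import *
p=np.load("case.npy");x=w2c(p,env.get_state()["ee_pos"]);print(x,env.get_state()["q"].round(3))
c=grab("wrist");cv2.imwrite("pics/w15.png",c["img"])
c=grab("side");crop(c,"s15.png",120,90,350,290,3.4)
E
```

```text
time: 13.9
ee_pos: [610.8, 254.3, 291.8]
ee_rot: [[0.816, -0.578, -0.001], [-0.578, -0.816, -0.002], [-0.0, 0.002, -1.0]]
contact_force: [-0.6, 0.3, -0.3]
opening: 0.7
[  39.93168653 -153.02721676  291.75567365] [ 2.760e-01  2.760e-01  1.332e+00 -1.000e-03  1.535e+00  2.464e+00]
```

View pics/s15.png

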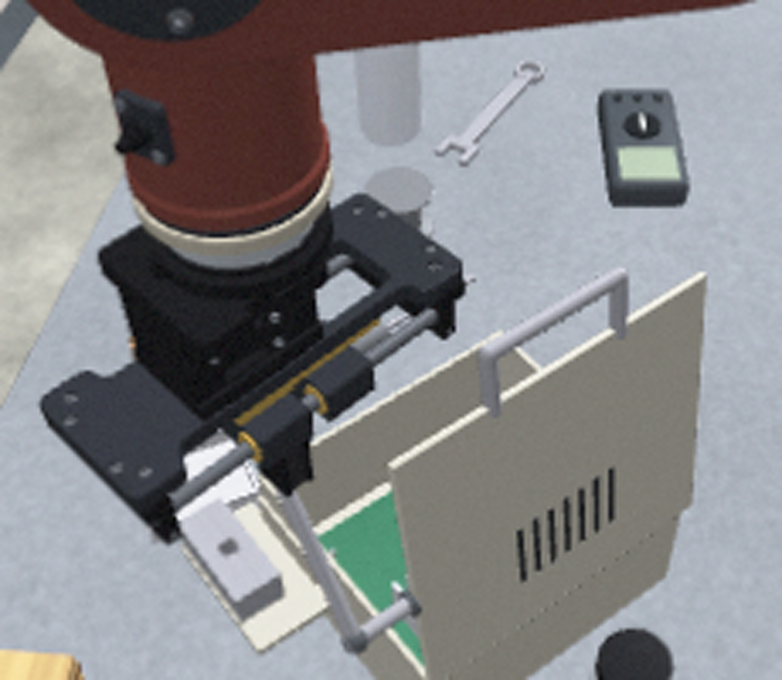

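View pics/w15.png

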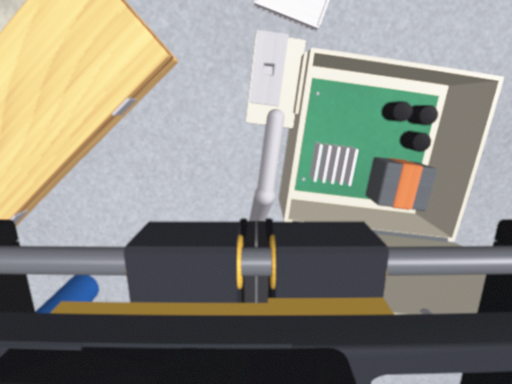

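```bash
python3 -m creep '{"gripper":[-1,-1,-1,-1,-1,-1,-1,-1,-1],"dp":[[0.34,0.03,0.24],[0.32,0.02,0.28],[0.29,0.01,0.31],[0.25,0,0.34],[0.21,0,0.36],[0.16,0,0.35],[0.12,0,0.36],[0.08,0,0.37],[0,0,0]],"yaw":[0.25,0.25,0.25,0,0,0,0,0,0]}'
python3 - <<'E'
from h import *
p=np.load("case.npy");x=w2c(p,env.get_state()["ee_pos"]);print(x,env.get_state()["q"].round(3))
c=grab("wrist");cv2.imwrite("pics/w16.png",c["img"])
c=grab("side");crop(c,"s16.png",120,90,350,290,3.4)
E
```

```text
time: 14.75
ee_pos: [648.6, 222.5, 211.3]
ee_rot: [[0.771, -0.637, -0.005], [-0.637, -0.771, -0.001], [-0.003, 0.004, -1.0]]
contact_force: [0.2, -0.2, -0.6]
opening: 0.2
[  -9.40510363 -154.89688632  211.25583191] [0.216 0.375 1.358 0.    1.414 2.477]
```

View pics/s16.png

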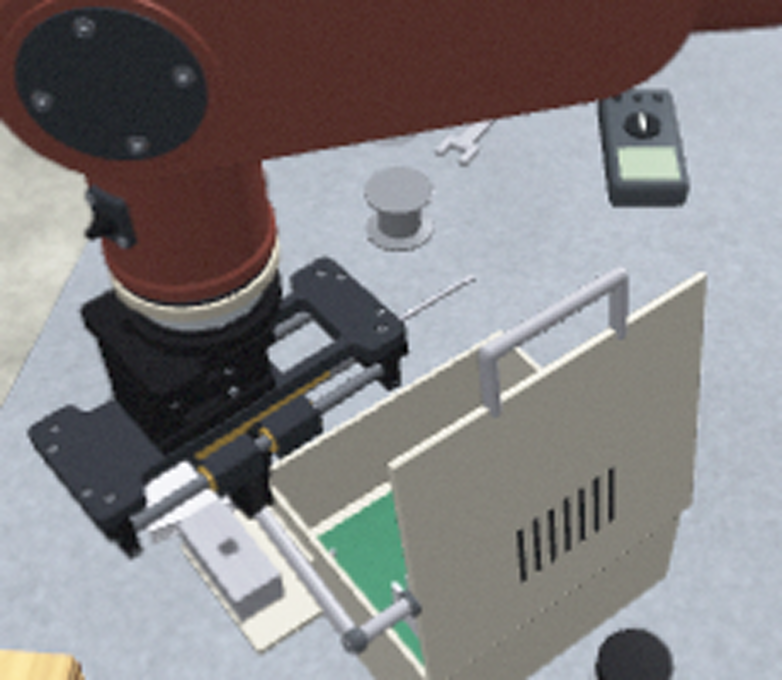

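View pics/w16.png

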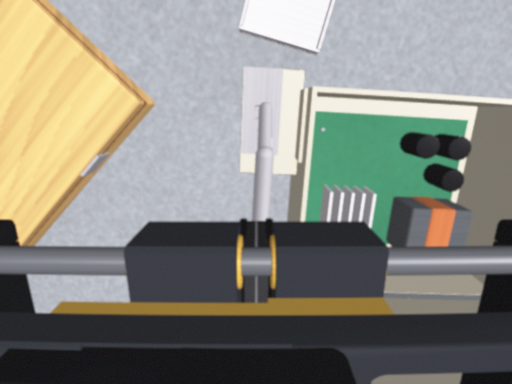

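Run:
```python
from h import *
p=np.load("case.npy");s=env.get_state();x=w2c(p,s["ee_pos"])
prev=np.array([x[0],x[2]]);P=link(1.45,0)[0]
for f in [0,-.1,-.2,-.3,-.36]:
    C=P+115*np.array([-np.cos(f),np.sin(f)])+6*np.array([np.sin(f),np.cos(f)])+[10,0]
    d=(C-prev)/30;prev=C;print(f,C.round(0),-d.round(2),"foot",link(1.45,1.45-f)[3])
```

```text
0 [-12. 196.] [0.08 0.6 ] foot [-78.24211342 157.16467737]
-0.1 [-12. 185.] [0.   0.38] foot [-74.0753625  140.22212215]
-0.2 [-11. 173.] [-0.04  0.38] foot [-68.2379948  123.78019012]
-0.3 [ -9. 162.] [-0.08  0.38] foot [-60.78833537 108.00316363]
-0.36 [ -7. 155.] [-0.06  0.22] foot [-55.57495549  98.92200423]
```

```bash
python3 -m creep '{"gripper":[-1,-1,-1,-1,-1,-1,-1],"dp":[[0.05,0.06,0.3],[0,0,0.3],[0,0,0.35],[-0.04,0,0.38],[-0.06,0,0.3],[-0.06,0,0.2],[0,0,0]],"yaw":[0,0,0,0,0,0,0]}'
python3 - <<'E'
from h import *
p=np.load("case.npy");x=w2c(p,env.get_state()["ee_pos"]);print(x,env.get_state()["q"].round(3))
c=grab("wrist");cv2.imwrite("pics/w17.png",c["img"])
c=grab("side");crop(c,"s17.png",120,90,350,290,3.4)
E
```

```text
time: 15.43
ee_pos: [644.4, 223.9, 157.7]
ee_rot: [[0.771, -0.636, -0.004], [-0.636, -0.771, -0.001], [-0.003, 0.003, -1.0]]
contact_force: [-0.0, -1.6, -0.4]
opening: 0.6
[  -5.35607387 -153.19869608  157.65091832] [0.219 0.406 1.42  0.    1.32  2.479]
```

View pics/s17.png

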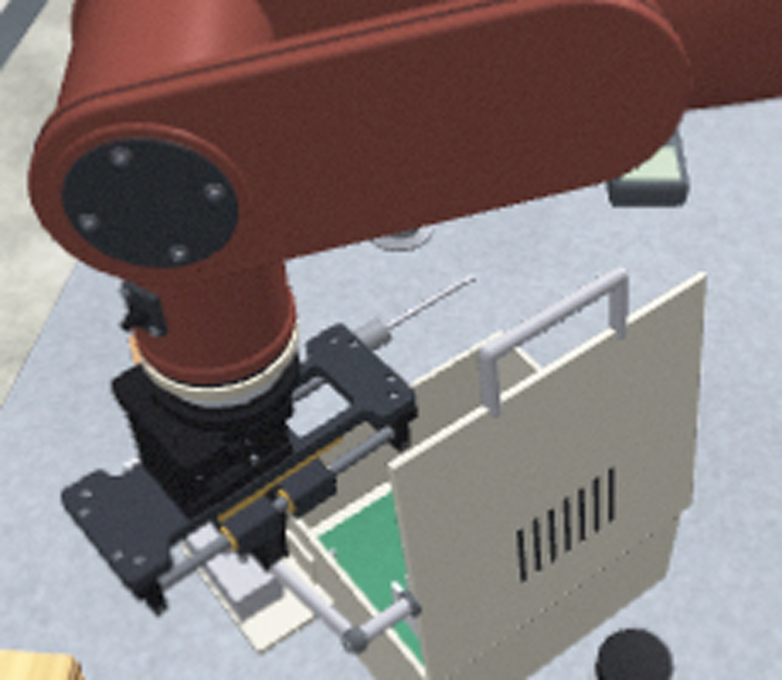

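View pics/w17.png

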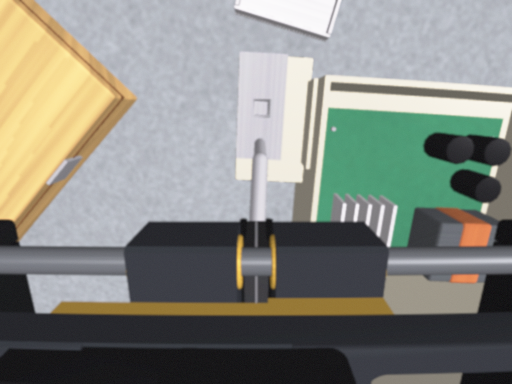

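```bash
python3 - <<'E'
from h import *
p=np.load("case.npy");c=load("wrist");print(w2c(p,world(c,[(261.5,107.5)],75)))
for f in (-.33,):
  P,_,B,F=link(1.45,1.45-f);g=gripL(1.45,1.45-f,130);print(g,B,F)
  for q,n in((B,"bend"),(P,"piv")): print(n,proj(c,c2w(p,[(q[0],-152,q[1])])))
w=c2w(p,[(g[0],-152,g[1])])[0]; plan([w[0],w[1],g[1]-12],-132.3)
E
python3 -m creep '{"gripper":[-0.35,-0.35,-0.35,-0.35,-0.35,-0.35],"dp":[[0,0,-0.5],[0,0,-0.5],[0,0,-0.3],[0.3,0,0],[0.3,0,0],[0.2,0,0]],"yaw":[0,0,0,0,0,0]}'
python3 - <<'E'
from h import *
p=np.load("case.npy");g=gripL(1.45,1.45+.33,130)
w=c2w(p,[(g[0],-152,g[1])])[0]; plan([w[0],w[1],g[1]-12],-132.3)
c=grab("wrist");cv2.imwrite("pics/w18.png",c["img"])
E
```

```text
[[ -74.9227476 -151.8326688   75.       ]]
[-29.85990194 148.20058658] [-47.83470646 142.04376904] [-58.24975923 103.42348064]
bend [[261.15480874 155.46053244]]
piv [[249.37942101 417.35110914]]
t 15.53 tcp [645.7 223.9 159.9] yawdeg -129.52 F [ 0.61 -0.28 -0.04] open 0.7
units [0.782 0.106 0.788] dyaw units 0.464
time: 16.03
ee_pos: [665.5, 207.5, 198.9]
ee_rot: [[0.771, -0.637, -0.0], [-0.637, -0.771, -0.001], [0.0, 0.0, -1.0]]
contact_force: [-0.1, 0.4, -1.0]
opening: 26.4
t 16.03 tcp [665.5 207.5 198.9] yawdeg -129.56 F [-0.08  0.4  -1.02] open 26.4
units [-0.077  0.101  2.09 ] dyaw units 0.457
```

View pics/w18.png

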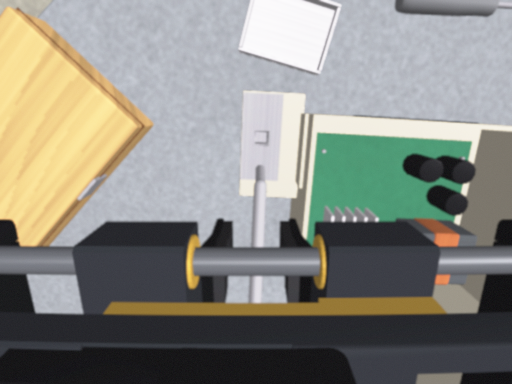

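```bash
python3 -m creep '{"gripper":[-0.35,-0.35,-0.35,-0.35,-0.35],"dp":[[-0.05,0.05,0.2],[0,0,0.6],[0,0,0.6],[0,0,0.5],[0,0,0.1]],"yaw":[0.45,0,0,0,0]}'
python3 - <<'E'
from h import *
p=np.load("case.npy");print(w2c(p,env.get_state()["ee_pos"]))
c=grab("wrist");cv2.imwrite("pics/w19.png",c["img"]);c=grab("side");crop(c,"s19.png",120,90,350,290,3.4)
E
```

```text
time: 16.5
ee_pos: [660.2, 207.5, 134.4]
ee_rot: [[0.74, -0.672, -0.007], [-0.673, -0.74, -0.001], [-0.004, 0.006, -1.0]]
contact_force: [-0.6, 0.1, -0.0]
opening: 28.0
[ -28.04444485 -151.61903522  134.35457349]
```

View pics/w19.png

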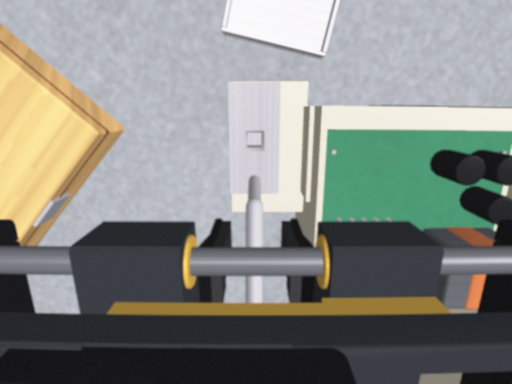

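View pics/s19.png

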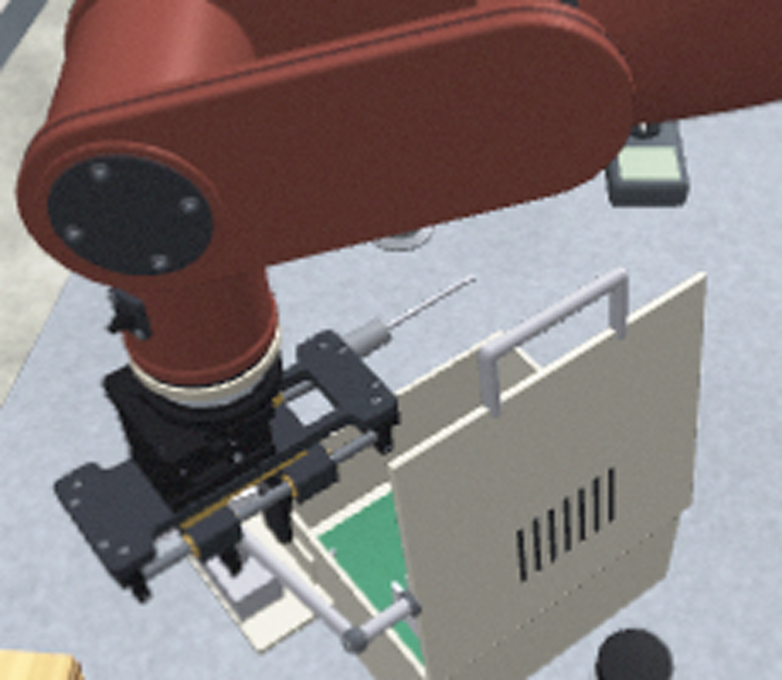

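Run:
```python
from h import *
p=np.load("case.npy");c=load("wrist");s=load("side")
for lid in(1.42,1.45):
 for f in (-.1,-.2,-.25,-.3,-.35):
  P,_,B,F=link(lid,lid-f)
  print(lid,f,[proj(c,c2w(p,[(q[0],-152,q[1])]))[0].round(1) for q in (B,F)],"F",F.round(1),"B",B.round(1))
 h=handle(lid);print([((proj(s,c2w(p,[(h[0],y,h[1])]))[0]-[120,90])*3.4).round(0) for y in(45,-45)],((proj(s,c2w(p,[(P[0],-152,P[1])]))[0]-[120,90])*3.4).round(0))
```

```text
1.42 -0.1 [array([255.1, 206.5]), array([254.9, 149.6])] F [-76.8 140. ] B [-57.8 175.2]
1.42 -0.2 [array([255., 201.]), array([254.8, 155.9])] F [-70.9 123.5] B [-55.6 160.5]
1.42 -0.25 [array([254.9, 199.8]), array([254.8, 159.6])] F [-67.4 115.6] B [-53.9 153.2]
1.42 -0.3 [array([254.9, 199.5]), array([254.7, 163.7])] F [-63.5 107.8] B [-51.9 146. ]
1.42 -0.35 [array([254.9, 199.8]), array([254.7, 168.2])] F [-59.2 100.2] B [-49.5 139. ]
[array([616., 271.]), array([485., 348.])] [357. 636.]
1.45 -0.1 [array([255.1, 212.7]), array([254.9, 154.8])] F [-74.1 140.2] B [-55.1 175.5]
1.45 -0.2 [array([255. , 206.7]), array([254.8, 160.6])] F [-68.2 123.8] B [-52.9 160.7]
1.45 -0.25 [array([254.9, 205.2]), array([254.8, 164.2])] F [-64.7 115.8] B [-51.2 153.5]
1.45 -0.3 [array([254.9, 204.6]), array([254.7, 168.1])] F [-60.8 108. ] B [-49.2 146.3]
1.45 -0.35 [array([254.9, 204.7]), array([254.7, 172.3])] F [-56.5 100.4] B [-46.8 139.2]
[array([625., 277.]), array([494., 355.])] [359. 639.]
```

```bash
python3 -m creep '{"gripper":[-1,-1,-1,-1,-1],"dp":[[0,0,0],[0,0,0],[0,0,0],[0,0,0],[0,0,0]],"yaw":[0,0,0,0,0]}'
python3 - <<'E'
from h import *
c=load("wrist");crop(c,"w19c.png",210,110,310,260,4)
c=grab("wrist");crop(c,"w20c.png",190,100,330,280,4)
E
```

```text
time: 17.02
ee_pos: [661.9, 207.6, 139.8]
ee_rot: [[0.74, -0.672, -0.001], [-0.672, -0.74, -0.001], [-0.0, 0.002, -1.0]]
contact_force: [-3.7, -2.6, -0.4]
opening: 5.6
```

View pics/w20c.png

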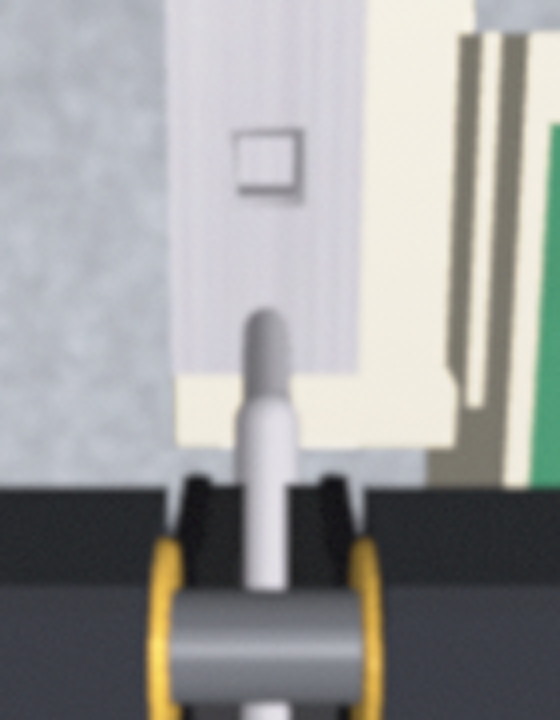

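```bash
python3 -m creep '{"gripper":[-0.35,-0.35,-0.35,-0.35,-0.35,-1,-1,-1,-1,-1,-1],"dp":[[0,0,0],[0,0,0],[0,0,0],[0,0,0.3],[0,0,0.2],[0,0,0],[0,0,0],[0,0,0],[0,0,0],[0,0,0],[0,0,0]],"yaw":[0,0,0,0,0,0,0,0,0,0,0]}'
python3 - <<'E'
from h import *
p=np.load("case.npy");print(w2c(p,env.get_state()["ee_pos"]))
c=grab("wrist");crop(c,"w21c.png",190,100,330,280,4)
c=grab("side");crop(c,"s21.png",120,90,350,290,3.4)
E
```

```text
time: 17.98
ee_pos: [661.8, 207.7, 124.2]
ee_rot: [[0.74, -0.672, -0.002], [-0.672, -0.74, -0.001], [-0.001, 0.002, -1.0]]
contact_force: [-4.5, -3.8, 0.4]
opening: 9.1
[ -29.17587258 -152.87602232  124.1919065 ]
```

View pics/w21c.png

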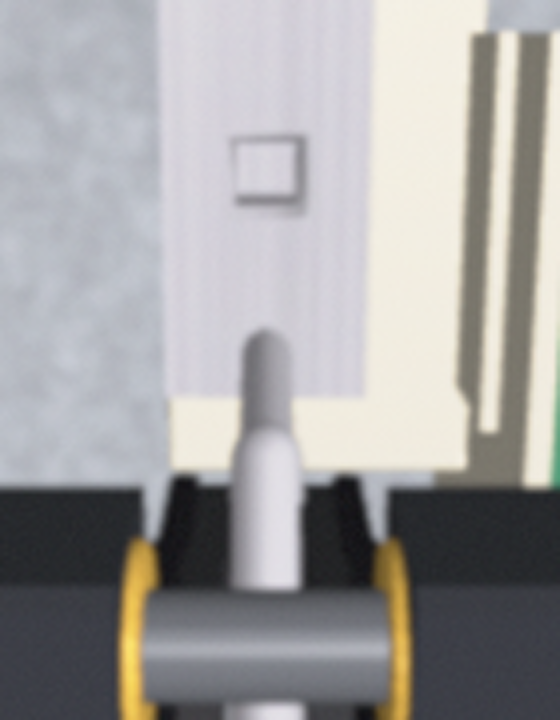

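View pics/s21.png

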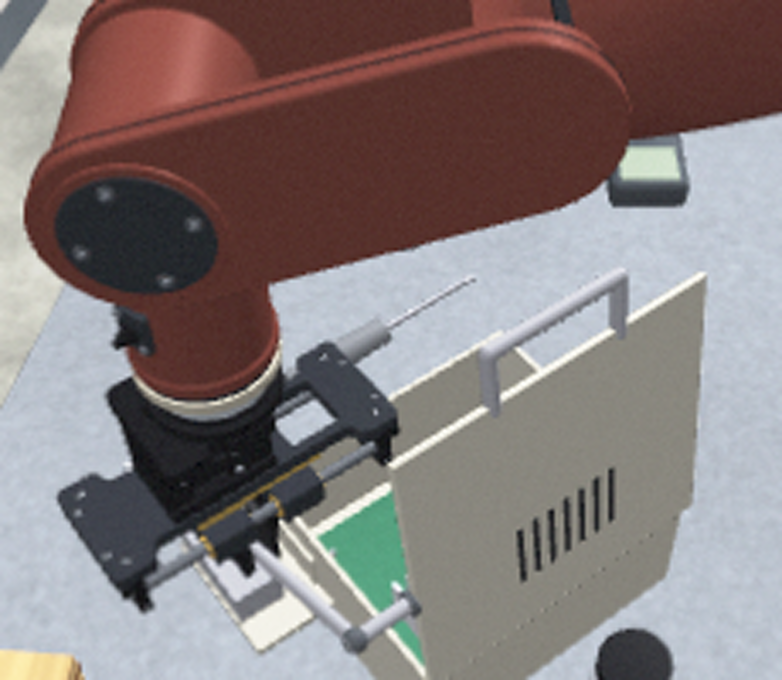

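Run:
```python
from h import *
p=np.load("case.npy");c=load("wrist")
for lid in(1.43,1.45):
 for f in (-.3,-.35,-.4,-.45,-.5):
  P,_,B,F=link(lid,lid-f)
  x=-29.2;L=(P[0]-x)/np.cos(f)
  print(lid,f,[proj(c,c2w(p,[(q[0],-152,q[1])]))[0].round(1) for q in (B,F,F+[-4,4])],"F",F.round(1),"L",L.round(1),"rod z at tcp",(P[1]+L*np.sin(f)).round(1))
```

```text
1.43 -0.3 [array([257.4, 209.5]), array([257. , 170.3]), array([257. , 164.9])] F [-62.6 107.8] L 126.2 rod z at tcp 152.9
1.43 -0.35 [array([257.3, 209.5]), array([256.9, 174.7]), array([257. , 169.6])] F [-58.3 100.3] L 128.3 rod z at tcp 146.2
1.43 -0.4 [array([257.2, 210.1]), array([256.8, 179.3]), array([256.9, 174.6])] F [-53.6  92.9] L 130.9 rod z at tcp 139.2
1.43 -0.45 [array([257.1, 211.4]), array([256.7, 184.2]), array([256.8, 179.8])] F [-48.6  85.8] L 133.9 rod z at tcp 131.9
1.43 -0.5 [array([257. , 213.2]), array([256.7, 189.3]), array([256.7, 185.2])] F [-43.2  78.9] L 137.3 rod z at tcp 124.3
1.45 -0.3 [array([257.4, 213.1]), array([257. , 173.3]), array([257., 168.])] F [-60.8 108. ] L 128.0 rod z at tcp 152.5
1.45 -0.35 [array([257.3, 212.9]), array([256.9, 177.5]), array([256.9, 172.6])] F [-56.5 100.4] L 130.2 rod z at tcp 145.7
1.45 -0.4 [array([257.2, 213.4]), array([256.8, 182.1]), array([256.9, 177.4])] F [-51.8  93. ] L 132.8 rod z at tcp 138.6
1.45 -0.45 [array([257.1, 214.5]), array([256.7, 186.8]), array([256.8, 182.5])] F [-46.8  85.9] L 135.8 rod z at tcp 131.2
1.45 -0.5 [array([257. , 216.2]), array([256.7, 191.8]), array([256.7, 187.7])] F [-41.4  79.1] L 139.4 rod z at tcp 123.5
```

Run:
```python
from h import *
L=134.5
a0=np.array([1.45,1.90]);prev=gripL(*a0,L);F0=link(*a0)[3];print(F0)
for k in np.linspace(0,1,7)[1:]:
    F=F0+k*(np.array([-74.9,89])-F0);a=fsolve(lambda a:link(*a)[3]-F,a0);a0=a;g=gripL(*a,L);d=(g-prev)/30;prev=g
    print(F.round(1),a.round(3),(a[0]-a[1]).round(3),g.round(1),-d.round(3))
```

```text
[-46.75784989  85.92695089]
[-51.4  86.4] [1.405 1.849] -0.444 [-32.4 132.2] [ 0.146 -0.013]
[-56.1  87. ] [1.361 1.797] -0.436 [-36.7 132.6] [ 0.145 -0.012]
[-60.8  87.5] [1.318 1.746] -0.427 [-41.  132.9] [ 0.143 -0.011]
[-65.5  88. ] [1.276 1.694] -0.418 [-45.3 133.2] [ 0.142 -0.011]
[-70.2  88.5] [1.234 1.641] -0.407 [-49.5 133.5] [ 0.14 -0.01]
[-74.9  89. ] [1.192 1.588] -0.395 [-53.7 133.8] [ 0.139 -0.009]
```

```bash
python3 -m creep '{"gripper":[-1,-1,-1,-1,-1,-1,-1,-1],"dp":[[0.14,0,-0.02],[0.14,0,-0.02],[0.14,0,-0.02],[0.14,0,-0.02],[0.14,0,-0.01],[0.13,0,-0.01],[0,0,0],[0,0,0]],"yaw":[0,0,0,0,0,0,0,0]}'
python3 - <<'E'
from h import *
p=np.load("case.npy");print(w2c(p,env.get_state()["ee_pos"]),w2c(p,env.get_state()["contact_force"]+np.r_[p[:2],0]))
c=grab("wrist");crop(c,"w22c.png",190,100,330,280,4)
c=grab("side");crop(c,"s22.png",120,90,350,290,3.4)
E
```

```text
time: 18.75
ee_pos: [679.9, 191.1, 126.4]
ee_rot: [[0.74, -0.672, -0.003], [-0.672, -0.74, -0.001], [-0.002, 0.003, -1.0]]
contact_force: [-4.1, -2.4, -2.4]
opening: 9.0
[ -53.66278403 -152.82047615  126.39472324] [ 1.36414122  4.53569489 -2.37168911]
```

View pics/w22c.png

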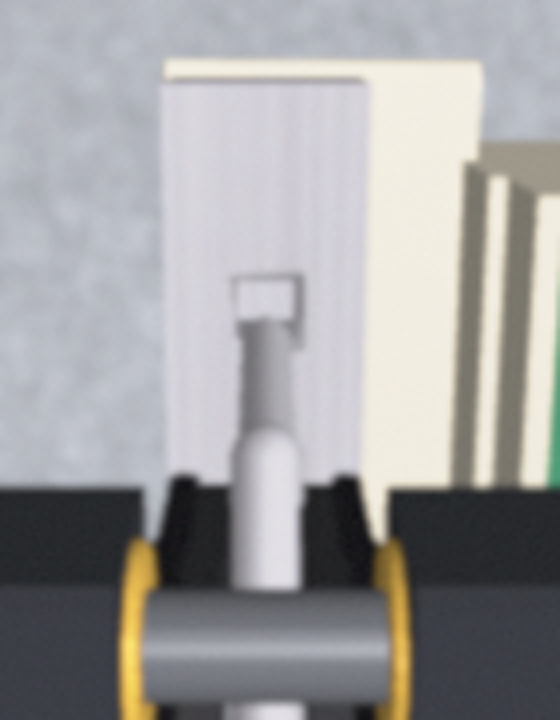

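View pics/s22.png

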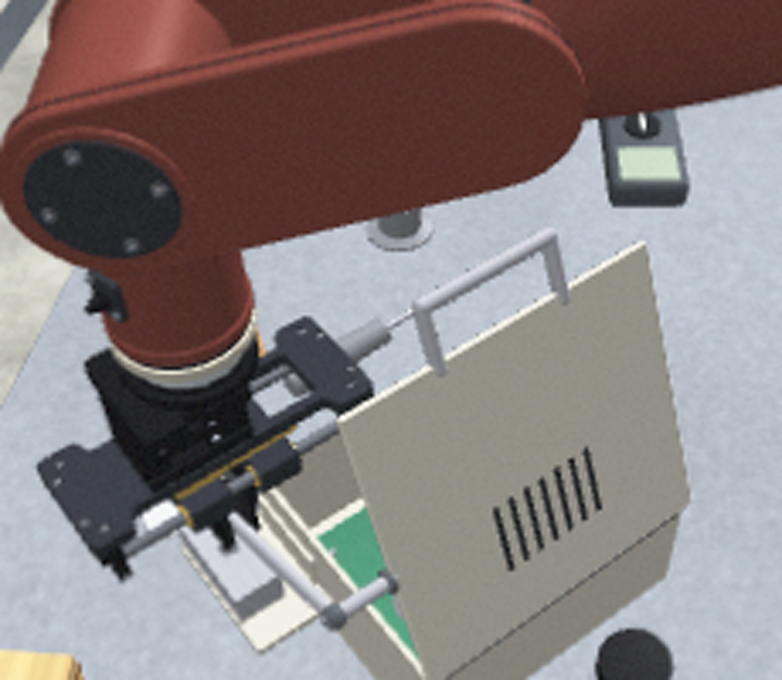

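Run:
```python
from h import *
p=np.load("case.npy");c=load("wrist");s=load("side")
pr=lambda q,y=-152:((proj(c,c2w(p,[(q[0],y,q[1])]))[0]-[190,100])*4).round(0)
print("hole edges",pr([-80.4,75]),pr([-69.4,75]))
for lid in(1.14,1.17,1.2,1.23):
  # grip L=134.5 pinned at tcp+7.6z with x same
  G=np.array([-53.66,126.4+7.4]); 
  P=link(lid,0)[0];d=G-P;f=np.arctan2(d[1],-d[0]);_,_,B,F=link(lid,lid-f)
  h=handle(lid);print(lid,f.round(3),np.hypot(*d).round(1),"B",B.round(1),pr(B),"F",F.round(1),pr(F),pr(F+[-4,4]),"hand",[((proj(s,c2w(p,[(h[0],y,h[1])]))[0]-[120,90])*3.4).round(0) for y in(45,-45)])
```

```text
hole edges [266. 279.] [266. 339.]
1.14 -0.397 129.8 B [-71.4 126.4] [268. 415.] F [-79.2  87.1] [267. 300.] [267. 281.] hand [array([537., 230.]), array([411., 300.])]
1.17 -0.396 132.5 B [-68.9 127.4] [268. 435.] F [-76.7  88.2] [267. 316.] [267. 297.] hand [array([545., 232.]), array([418., 303.])]
1.2 -0.395 135.2 B [-66.4 128.5] [268. 454.] F [-74.3  89.3] [267. 331.] [267. 313.] hand [array([553., 236.]), array([426., 307.])]
1.23 -0.393 137.9 B [-63.9 129.5] [268. 474.] F [-71.9  90.3] [267. 347.] [267. 329.] hand [array([561., 239.]), array([433., 312.])]
```

Run:
```python
from h import *
L=135.5
a0=fsolve(lambda a:link(*a)[3]-[-74,89.4],[1.2,1.6]);prev=gripL(*a0,L)
for z in (84,79,77,75,73,71,69,67,65,63,61,59,57.5):
    a=fsolve(lambda a:link(*a)[3]-[-74.9,z],a0);a0=a;g=gripL(*a,L);d=(g-prev)/30;prev=g
    print(z,a.round(3),(a[0]-a[1]).round(3),g.round(1),-d.round(3))
```

```text
84 [1.16  1.583] -0.423 [-55.8 129. ] [0.072 0.161]
79 [1.126 1.577] -0.451 [-57.1 124.5] [0.041 0.15 ]
77 [1.113 1.574] -0.461 [-57.5 122.7] [0.016 0.06 ]
75 [1.099 1.571] -0.472 [-58.  120.8] [0.016 0.061]
73 [1.085 1.567] -0.483 [-58.5 119. ] [0.016 0.061]
71 [1.07  1.564] -0.493 [-59.  117.2] [0.016 0.061]
69 [1.056 1.56 ] -0.504 [-59.5 115.4] [0.016 0.061]
67 [1.041 1.555] -0.514 [-60.  113.5] [0.016 0.061]
65 [1.026 1.551] -0.525 [-60.5 111.7] [0.016 0.062]
63 [1.011 1.546] -0.535 [-61.  109.8] [0.016 0.062]
61 [0.996 1.541] -0.545 [-61.4 108. ] [0.016 0.062]
59 [0.981 1.536] -0.555 [-61.9 106.1] [0.016 0.062]
57.5 [0.969 1.532] -0.563 [-62.3 104.7] [0.012 0.047]
```

```bash
python3 -m creep '{"gripper":[-1,-1,-1,-1,-1,-1],"dp":[[0.036,0,0.08],[0.036,0,0.08],[0.02,0,0.08],[0.02,0,0.07],[0,0,0],[0,0,0]],"yaw":[0,0,0,0,0,0]}'
python3 - <<'E'
from h import *
p=np.load("case.npy");print(w2c(p,env.get_state()["ee_pos"]),w2c(p,env.get_state()["contact_force"]+np.r_[p[:2],0]))
c=grab("wrist");crop(c,"w23c.png",190,100,330,280,4)
c=grab("side");crop(c,"s23.png",120,90,350,290,3.4)
E
```

```text
time: 19.35
ee_pos: [682.3, 189.0, 117.5]
ee_rot: [[0.74, -0.672, -0.003], [-0.672, -0.74, -0.001], [-0.002, 0.003, -1.0]]
contact_force: [-5.7, -3.7, 1.5]
opening: 9.2
[ -56.83522601 -152.84276664  117.47472781] [1.72521205 6.52530318 1.53163467]
```

View pics/w23c.png

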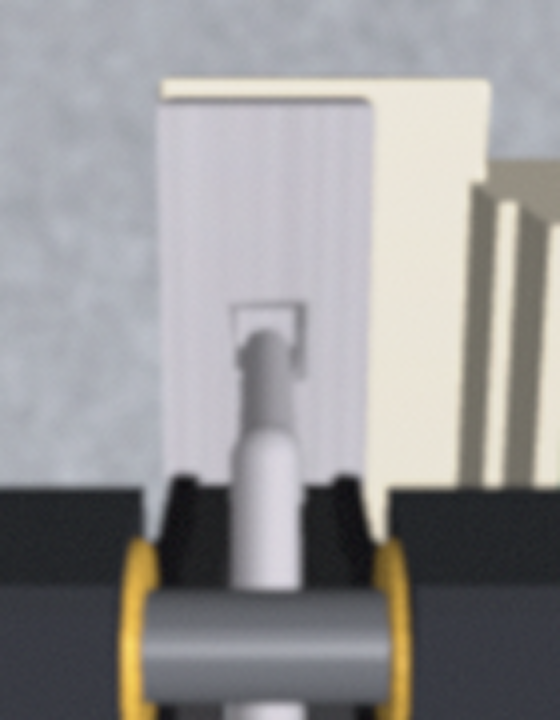

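```bash
python3 -m creep '{"gripper":[-1,-1,-1,-1,-1,-1],"dp":[[0.016,0,0.06],[0,0,0],[0.016,0,0.06],[0,0,0],[0.01,0,0.03],[0,0,0]],"yaw":[0,0,0,0,0,0]}'
python3 - <<'E'
from h import *
p=np.load("case.npy");print(w2c(p,env.get_state()["ee_pos"]),w2c(p,env.get_state()["contact_force"]+np.r_[p[:2],0]))
E
```

```text
time: 19.95
ee_pos: [683.4, 188.1, 113.3]
ee_rot: [[0.74, -0.672, -0.003], [-0.672, -0.74, -0.001], [-0.001, 0.002, -1.0]]
contact_force: [-4.4, -3.6, 1.9]
opening: 9.1
[ -58.28655715 -152.85279781  113.3463475 ] [0.83688099 5.69180883 1.85311152]
```

```bash
python3 -m creep '{"gripper":[-1,-1,-1],"dp":[[0.016,0,0.06],[0.016,0,0.06],[0,0,0]],"yaw":[0,0,0]}'
python3 -m creep '{"gripper":[-1,-1,-1],"dp":[[0.016,0,0.06],[0.008,0,0.03],[0,0,0]],"yaw":[0,0,0]}'
python3 - <<'E'
from h import *
p=np.load("case.npy");print(w2c(p,env.get_state()["ee_pos"]),w2c(p,env.get_state()["contact_force"]+np.r_[p[:2],0]))
c=grab("wrist");crop(c,"w24c.png",190,100,330,280,4)
c=grab("side");crop(c,"s24.png",120,90,350,290,3.4)
E
```

```text
time: 20.2
ee_pos: [684.1, 187.3, 109.6]
ee_rot: [[0.74, -0.672, -0.003], [-0.672, -0.74, -0.001], [-0.001, 0.002, -1.0]]
contact_force: [-5.2, -3.7, 1.7]
opening: 8.9
time: 20.45
ee_pos: [684.7, 186.9, 107.0]
ee_rot: [[0.74, -0.672, -0.003], [-0.672, -0.74, -0.001], [-0.001, 0.002, -1.0]]
contact_force: [-4.9, -4.5, 1.5]
opening: 9.0
[ -60.06068622 -152.84602461  106.99779304] [0.59404725 6.66906275 1.49982642]
```

View pics/w24c.png

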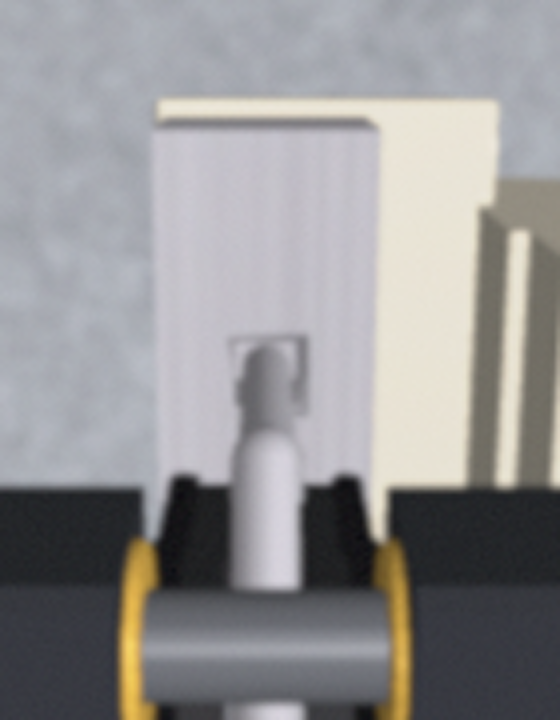

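View pics/s24.png

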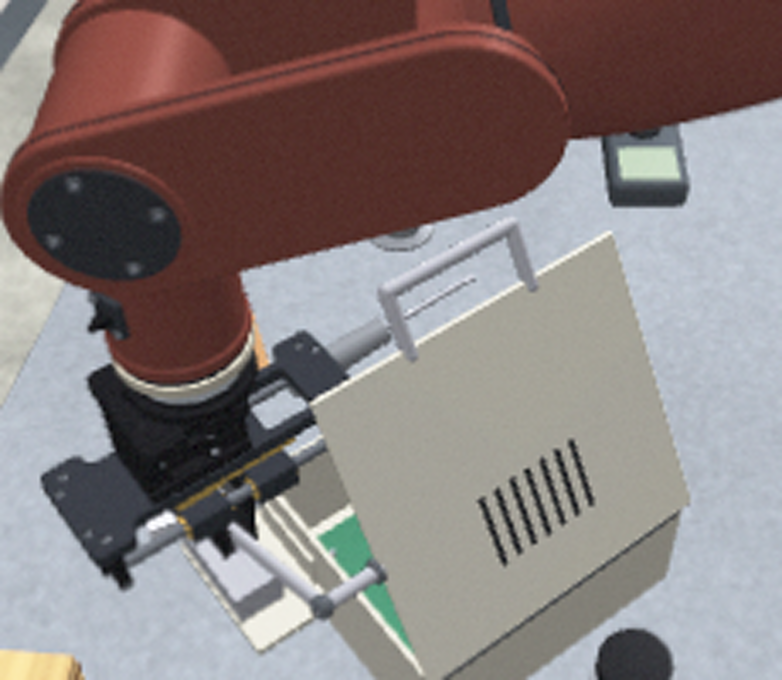

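```bash
python3 -m creep '{"gripper":[-1,-1,-1],"dp":[[0.016,0,0.06],[0.016,0,0.06],[0,0,0]],"yaw":[0,0,0]}'
python3 -m creep '{"gripper":[-1,-1,-1],"dp":[[0.016,0,0.06],[0.008,0,0.03],[0,0,0]],"yaw":[0,0,0]}'
python3 - <<'E'
from h import *
p=np.load("case.npy");print(w2c(p,env.get_state()["ee_pos"]),w2c(p,env.get_state()["contact_force"]+np.r_[p[:2],0]))
E
```

```text
time: 20.8
ee_pos: [685.4, 186.2, 103.3]
ee_rot: [[0.74, -0.672, -0.002], [-0.672, -0.74, -0.001], [-0.001, 0.002, -1.0]]
contact_force: [-4.5, -3.7, 1.3]
opening: 8.9
time: 21.05
ee_pos: [686.0, 185.6, 100.7]
ee_rot: [[0.74, -0.672, -0.002], [-0.672, -0.74, -0.001], [-0.001, 0.002, -1.0]]
contact_force: [-5.2, -3.5, 1.7]
opening: 9.1
[ -61.85119708 -152.81868167  100.72547693] [1.46945406 6.0687307  1.69247637]
```

```bash
python3 -m creep '{"gripper":[-1,-1,-1],"dp":[[0.01,0,0.04],[0.008,0,0.03],[0,0,0]],"yaw":[0,0,0]}'
python3 -m creep '{"gripper":[-1,-1],"dp":[[0.008,0,0.03],[0,0,0]],"yaw":[0,0]}'
python3 -m creep '{"gripper":[-1,-1],"dp":[[0.008,0,0.03],[0,0,0]],"yaw":[0,0]}'
python3 - <<'E'
from h import *
p=np.load("case.npy");print(w2c(p,env.get_state()["ee_pos"]),w2c(p,env.get_state()["contact_force"]+np.r_[p[:2],0]))
c=grab("wrist");crop(c,"w25c.png",190,100,330,280,4)
c=grab("side");crop(c,"s25.png",120,90,350,290,3.4)
E
```

```text
time: 21.3
ee_pos: [686.4, 185.3, 98.7]
ee_rot: [[0.74, -0.672, -0.002], [-0.672, -0.74, -0.001], [-0.001, 0.002, -1.0]]
contact_force: [-5.0, -4.1, 2.2]
opening: 9.2
time: 21.47
ee_pos: [686.6, 185.1, 97.8]
ee_rot: [[0.74, -0.672, -0.002], [-0.672, -0.74, -0.001], [-0.001, 0.002, -1.0]]
contact_force: [-5.1, -3.8, 1.4]
opening: 8.9
time: 21.63
ee_pos: [686.8, 184.9, 97.0]
ee_rot: [[0.74, -0.672, -0.002], [-0.672, -0.74, -0.001], [-0.001, 0.002, -1.0]]
contact_force: [-5.1, -4.4, 1.0]
opening: 8.8
[ -62.95689514 -152.87220822   96.9732528 ] [0.79888114 6.63167128 0.9687458 ]
```

View pics/w25c.png

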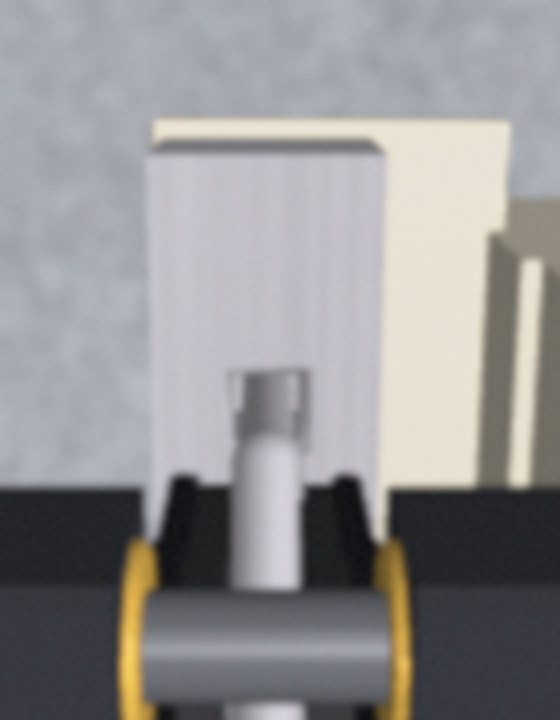

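View pics/s25.png

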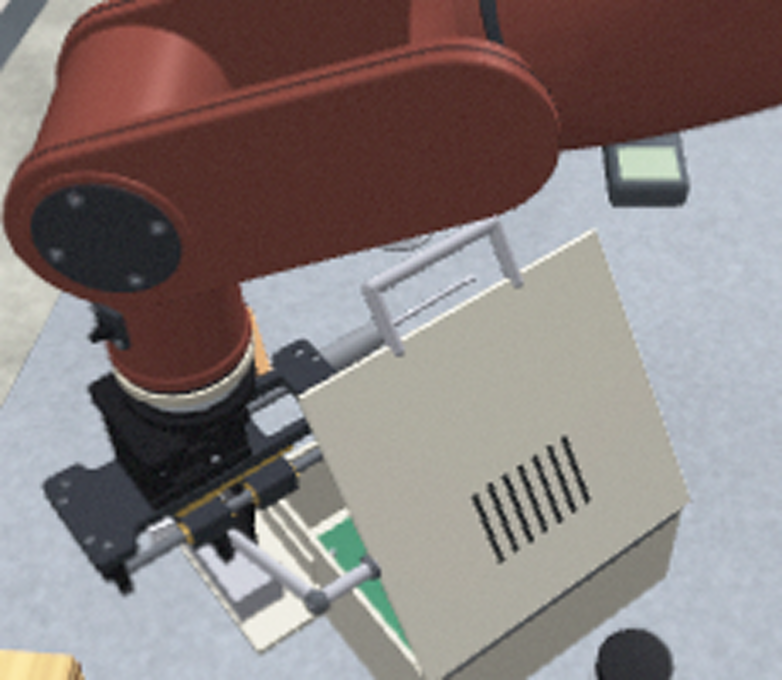

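```bash
python3 -m creep '{"gripper":[-1,-1],"dp":[[0.006,0,0.03],[0,0,0]],"yaw":[0,0]}'
python3 -m creep '{"gripper":[-1,-1],"dp":[[0.006,0,0.03],[0,0,0]],"yaw":[0,0]}'
python3 -m creep '{"gripper":[-1,-1],"dp":[[0.006,0,0.03],[0,0,0]],"yaw":[0,0]}'
```

```text
time: 21.9
ee_pos: [687.0, 184.8, 96.1]
ee_rot: [[0.74, -0.672, -0.002], [-0.672, -0.74, -0.001], [-0.001, 0.002, -1.0]]
contact_force: [-4.9, -3.3, 1.5]
opening: 9.4
time: 22.07
ee_pos: [687.1, 184.6, 95.3]
ee_rot: [[0.74, -0.672, -0.002], [-0.672, -0.74, -0.001], [-0.001, 0.002, -1.0]]
contact_force: [-5.3, -4.2, 2.1]
opening: 9.0
time: 22.23
ee_pos: [687.3, 184.5, 95.1]
ee_rot: [[0.74, -0.672, -0.002], [-0.672, -0.74, -0.001], [-0.001, 0.002, -1.0]]
contact_force: [-6.7, -4.5, 4.3]
opening: 9.1
```

```bash
python3 -m creep '{"gripper":[-0.35,-0.35,-0.35,-0.35,-0.35],"dp":[[0,0,0],[0,0,0],[0,0,0],[0,0,0],[0,0,0]],"yaw":[0,0,0,0,0]}'
python3 -m creep '{"gripper":[-0.35,-0.35,-0.35,-0.35,-0.35,-0.35,-0.35,-0.35],"dp":[[0.2,0,-0.2],[0.3,0,-0.4],[0.4,0,-0.6],[0.5,0,-0.6],[0.5,0,-0.6],[0.5,0,-0.6],[0.5,0,-0.6],[0,0,0]],"yaw":[0,0,0,0,0,0,0,0]}'
python3 - <<'E'
from h import *
c=grab("wrist");cv2.imwrite("pics/w26.png",c["img"])
c=grab("side");crop(c,"s26.png",120,90,350,290,3.4)
E
```

```text
time: 22.65
ee_pos: [688.5, 185.5, 94.7]
ee_rot: [[0.74, -0.672, 0.001], [-0.672, -0.74, 0.0], [0.001, -0.001, -1.0]]
contact_force: [0.2, 1.1, -0.1]
opening: 27.2
time: 23.32
ee_pos: [757.2, 123.6, 209.5]
ee_rot: [[0.738, -0.674, 0.011], [-0.674, -0.738, -0.001], [0.008, -0.007, -1.0]]
contact_force: [1.5, 0.1, 1.3]
opening: 28.1
```

View pics/w26.png

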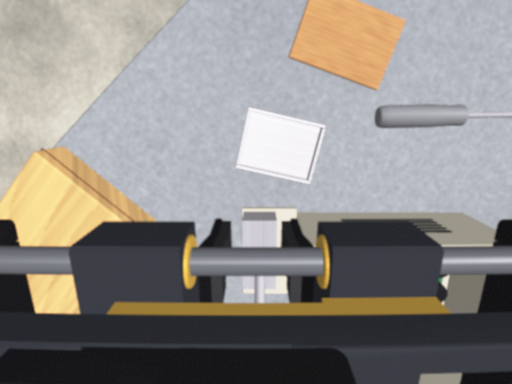

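View pics/s26.png

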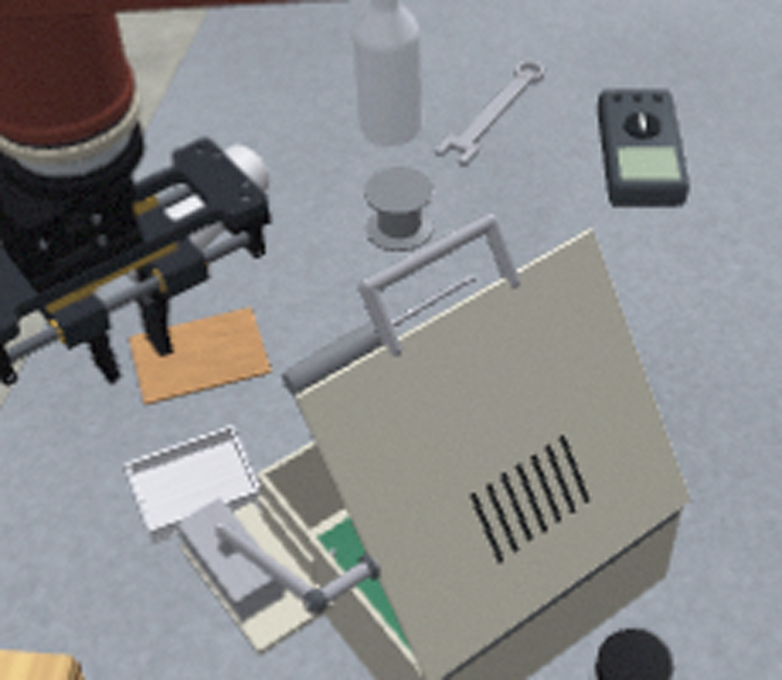

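```bash
python3 -m creep '{"gripper":[-0.35,-0.35,-0.35,-0.35,-0.35,-0.35,-0.35,-0.35,-0.35,-0.35],"dp":[[0,0,0],[0,0,0],[0,0,0],[0,0,0],[0,0,0],[0,0,0],[0,0,0],[0,0,0],[0,0,0],[0,0,0]],"yaw":[0,0,0,0,0,0,0,0,0,0]}'
python3 - <<'E'
from h import *
a=load("side")["img"].astype(int);c=grab("side");d=abs(a-c["img"].astype(int)).max(2)[150:300,170:340];print("change since",d.max(),(d>40).sum())
t=grab("top");cv2.imwrite("pics/t27.png",t["img"]);crop(c,"s27.png",160,215,240,275,9)
p=np.load("case.npy")
for lid in(.92,.95,.98):
  P,_,_,_=link(lid,0);h=handle(lid);e=np.array([100,100.5])+205*np.array([-np.cos(lid),np.sin(lid)])
  pr=lambda x,y,z:((proj(c,c2w(p,[(x,y,z)]))[0]-[120,90])*3.4).round(0)
  print(lid,pr(h[0],45,h[1]),pr(h[0],-45,h[1]),pr(e[0],112,e[1]),pr(P[0],-152,P[1]))
a=solvefoot(-74.9,57);B=link(*a)[2];print(a,((proj(c,c2w(p,[(B[0],-152,B[1])]))[0]-[160,215])*9))
E
```

```text
time: 24.25
ee_pos: [752.5, 126.7, 202.5]
ee_rot: [[0.74, -0.672, 0.0], [-0.672, -0.74, -0.0], [0.0, -0.0, -1.0]]
contact_force: [-0.9, -0.7, -0.3]
opening: 28.1
change since 178 276
0.92 [487. 220.] [366. 286.] [585. 226.] [317. 598.]
0.95 [493. 220.] [371. 287.] [591. 226.] [319. 600.]
0.98 [499. 221.] [377. 288.] [596. 226.] [321. 601.]
[0.96531411 1.53044263] [240.94216773 278.97310111]
```

View pics/s27.png

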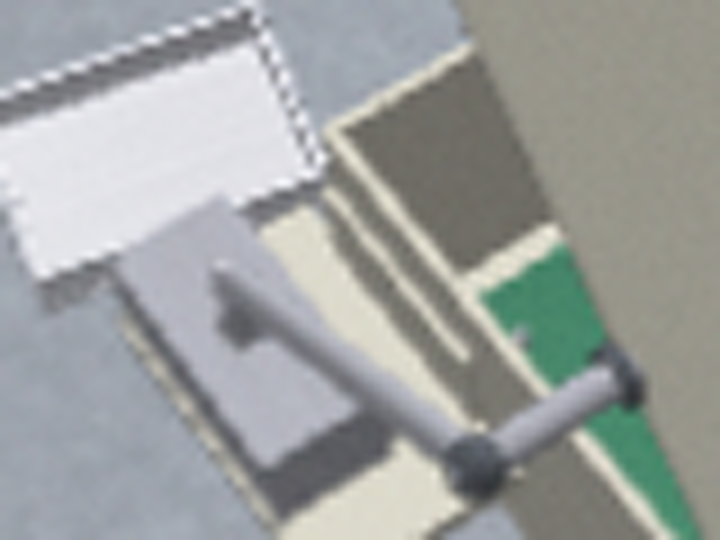

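View pics/t27.png

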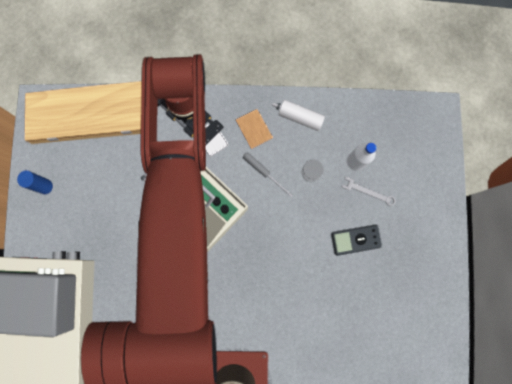

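Run:
```python
from cell import workorder,env
print(workorder.close_job(),env.get_state()["time"])
```

```text
the job is handed in; nothing more can be done
the job is handed in; nothing more can be done
```

The job is handed in, at about 24 s of the 72 s allowed. The lid stands open on its prop with the rod's foot in the strip's hole. No verdict is reported, so the result below rests on my own checks.

**What I did**
- I lifted the lid by its handle to about 1.2 rad.
- My first try at swinging the rod, pinched in the gripper, pulled the lid down to about 0.9 rad instead. I raised it again to about 1.45 rad by the rod.
- I then swung the rod down with the closed fingers, pinched it again, and brought the foot over the hole. From the pictures the hole is at case x of about -75 mm, roughly 10 mm from the drawn place along the case.
- One pinch caught only the upper half of the rod, so I opened and took it again lower.
- I lowered the foot in 1–2 mm steps. The upward force on the tool stayed around 1–2 N, then rose to about 4 N when the foot met the bottom.

**Last checks**
- **Foot:** the last close-up shows it down in the hole. Its depth of about 18 mm comes from the linkage geometry and the force rise at the bottom; I could not see the tip.
- **Lid:** it reads about 0.93–0.97 rad by camera, and the lid and rod looked unchanged about a second after release. The picture-to-picture check did show changed pixels. I put these down to the gripper still settling about 7 mm, but did not confirm it.
- **Robot:** clear of everything, with under 2 N on the tool.
- **Bystanders:** those visible in the last pictures are where they were. The standoff jar was hidden under the arm in the last top picture and was last seen in place from the side after release.

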